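# Dock two matching vials in the V-nests of a see-saw rocker

## Task

Load the see-saw rocker: pick the two matching amber vials (dark caps) out of the glassware, put one at each end of the blue-railed tray and push it fully home into the narrow end of its blue V, so that it stands upright against both rails, under the wire hoop, and the tray ends up level. It does not matter which vial goes at which end. Leave the yellow-lidded cup, the purple staining jar and the clear vial standing where they are.

Things in the scene. Friction and masses are not known exactly. Their poses are not given: they have to be found in the camera images.
- vial_a_center (a point): Centre (half-way up, on its axis, 45 mm above its foot) of a standing amber vial with a dark cap. 90 mm tall, about 0.15 kg; straight body 32 mm in diameter up to 58 mm, then a cone to a 17 mm neck at 80 mm and a cap (18.5 mm in diameter) to 90 mm. z points to the cap. It slides upright if pushed low, up to about 20 mm above its foot; pushed high it tips over.
- vial_b_center (a point): The same for the second amber vial, identical to the first.
- nest_near (a point): Point on the tray's upper face where the axis of a vial stands when fully home in the nest at the tray's +y end, nearer the robot. x is the push direction, y along the tray, z up, turning with the tray. The V is two straight blue rails, 35 mm high, 4 mm thick, converging at 35 degrees either side of x: inner faces 78 mm apart at the mouth (28 mm before this point), meeting 28 mm beyond it.
- nest_far (a point): The same for the nest at the -y end, farther from the robot, 132 mm from the first. At both, a 5 mm wire hoop, on posts 30 mm either side in y, crosses 14.5 mm beyond this point in x, 77 to 83 mm above the tray: it lies over the shoulder of a seated vial, so a vial cannot be let down into place from above and must come in from the mouth.
- apron_near (a point): Point on the tray's flat upper face before the mouth of the near nest, on its centre line, 56.1 mm before nest_near in x, where a vial can be put down before it is pushed. Axes as nest_near. The tray is 120 mm (x) by 220 mm (y); its mouth-side edge is 26 mm before this point.
- apron_far (a point): The same before the mouth of the far nest.
- tray (a joint): Tilt of the tray in rad about the x axis through its middle, 55 mm above the desk, 5 mm below its upper face; 0 = level (upper face 60 mm above the desk), positive = near end (+y) up, stops at +-0.09. A light spring keeps the empty tray level; one vial tips its end down to or near the stop, the second at the other end levels it. About 1.5 N at a nest presses it down.
- rocker: Fixed white base of the see-saw rocker under the tray, 106 x 146 mm, 50 mm high; origin on the desk under the middle of the tray. x is the push direction (roughly to the left as the robot sees it), y runs to the near nest (roughly towards the robot), z up. In its x, y the nests are at (22.1, +-66) mm, the aprons at (-34, +-66) mm.
- yellow_cup_center (a point): Centre (35 mm up) of a standing sample cup with a yellow lid, 60 mm in diameter, 70 mm tall; a bystander.
- staining_jar_center (a point): Centre (56 mm up) of a standing glass staining jar with purple content and a knobbed lid, 60 mm in diameter, 112 mm tall; a bystander.
- clear_vial_center (a point): Centre (57 mm up) of a standing clear vial with a grey stopper, 34 mm in diameter, 114 mm tall; a bystander.
- tip_box: Fixed blue pipette-tip box with its lid standing open; it fills the desk from 75 mm to the robot's side of its origin (-x world) to 90 mm behind it, and 80 mm either side in y, up to 137 mm high.
- slide_box: Fixed grey slide box with its lid open; it fills the desk from 70 mm to the robot's side of its origin (-x world) to 75 mm behind it, and 105 mm either side in y, up to 121 mm high.
- mini_centrifuge: Fixed white mini centrifuge behind the rocker, up to 119 mm high; it fills from 105 mm to the robot's side of its origin to 130 mm behind, and 105 mm either side in y.
There are look-alikes about, which are no part of the job. What is shaped like the part that bears vial_b_center but red is not meant.

How it is judged (in metres and radians):
At the end, for the whole second after the job is handed in: One amber vial in each nest, upright (5 degrees), its axis within 6 mm of the fully-home point, its foot on the tray; tray level within 0.04 rad; vials at rest; yellow-lidded cup, staining jar and clear vial upright, each within 30 mm of where it began (((horizontal distance between vial_a_center and nest_near below 0.006 m and z of vial_a_center in the frame of nest_near between 0.039 and 0.051 m and angle between each of vial_a_center, vial_b_center's own z axis and vertical below 0.09 rad and horizontal distance between vial_b_center and nest_far below 0.006 m and z of vial_b_center in the frame of nest_far between 0.039 and 0.051 m) or (horizontal distance between vial_a_center and nest_far below 0.006 m and z of vial_a_center in the frame of nest_far between 0.039 and 0.051 m and angle between each of vial_a_center, vial_b_center's own z axis and vertical below 0.09 rad and horizontal distance between vial_b_center and nest_near below 0.006 m and z of vial_b_center in the frame of nest_near between 0.039 and 0.051 m)) and value of joint tray between -0.04 and 0.04 rad and linear speed of each of vial_a, vial_b below 0.02 m/s and distance of each of yellow_cup_center, staining_jar_center, clear_vial_center from where it was at the start of the episode below 0.03 m and angle between each of yellow_cup_center, staining_jar_center, clear_vial_center's own z axis and vertical below 0.2 rad); the robot touches nothing.
It fails at once if an amber vial is knocked over (angle between any of vial_a_center, vial_b_center's own z axis and vertical above 0.7 rad).
It fails at once if a bystander (yellow-lidded cup, staining jar, clear vial) is knocked over or pushed away (angle between any of yellow_cup_center, staining_jar_center, clear_vial_center's own z axis and vertical above 0.6 rad or distance of any of yellow_cup_center, staining_jar_center, clear_vial_center from where it was at the start of the episode above 0.05 m).
It also fails if it takes over 72 s, if anything falls off the work surface, if the arm or the gripper's body presses on something with over 40 N, if the wrist force passes 120 N, or if a joint passes its speed limit or range.

## Robot

A 7-joint arm with a two-finger parallel gripper is mounted at the origin on a cart in front of the work surface, level with it; the furniture and walls round the work are solid. World frame = base frame: x ahead of the robot, y to its left, z up, the work surface at z = 0. Lengths are in mm, angles in rad, forces in N, time in s.
With the tool pointing down it reaches from about 400 to 875 mm from the base axis. Payload 4.4 kg.
Tool frame: the origin (TCP) lies midway between the tips of the shut fingers; the grasp point (between the pads) lies 19 mm behind it; z points along the fingers, y is the direction in which the jaws open and shut (so a half turn about z gives the same grasp; the last joint's range is limited). The gripper opens to 85 mm and grips with 20 to 120 N. Pads are 22 mm wide; open, the fingers measure 114 mm over their backs; the gripper's body (76 mm by 85 mm) begins 54 mm behind the grasp point. The pads swing forward as they close: fully open they stand 13 mm farther back than shut.
Start: joints at [-0.066, 0.628, 0.038, 1.517, -0.027, 0.996, -0.02], TCP at [650.014, 0.027, 231.313] pointing down, gripper open.
Joint ranges: [-3.06, 3.06], [-0.37, 2.12], [-1.25, 1.32], [0.18, 2.47], [-1.1, 4.24], [0.23, 1.98], [-2.94, 2.94]. Speed limits (rad/s): [2.57, 2.57, 3.14, 3.14, 3.14, 3.14, 3.14].

## Interface

Orientations are given as [roll, pitch, yaw] about the fixed x, y, z axes, in that order (R = Rz(yaw) Ry(pitch) Rx(roll)).
In Python, from plant import state, capture, hand_in gives the robot as it stands. The module is installed in compiled form; this text tells all that it offers.
- The arm moves only by the tool drive_tool, never from a script. Its argument "plan" is a list of rows, each a list of 6 numbers: the shift along the tool's x, y, z as a fraction of full scale, then the turn, a rotation vector about the tool's x, y, z as a fraction of full scale. In form: [[dx, dy, dz, wx, wy, wz], ...]. A call has 1 to 20 rows; each row shifts and turns the pose as measured when the row begins, along the tool's axes as they then stand; what a row does not reach is not made up. Full scale, the value 1, is 0.6 m for a shift and 1.5 rad for a turn. A row lasts 1/12 s, in which the tool goes at most 41.7 mm and 7.16 degrees, less where a joint would pass 70% of its speed; a pose out of reach is approached as far as the arm can. A call with a number of a shift or a turn outside -1 to 1 is refused whole. A call with a gripper value outside its range is refused whole. "fingers" is the opening, from 0 (shut) to 1 (fully open), set as the call begins (left out, the last holds). The fingers move at their own pace and stop on an object; "force" is the grip in N (left out, the last holds). Time passes only in rows, so rows that do not move let the fingers close. It gives the time, the measured TCP pose, the force and the opening at its end, in the units of the state.
- state(): the state, without advancing time (a new reading comes with each control period).
- capture(name): name is "scene" or "side" or "wrist"; returns a dict with "image" (384x512x3 uint8, red, green, blue), "fx", "fy", "cx", "cy" (pixels), "k1" (the pictures are not rectified: a ray, as slopes to the right and down, at radius r is drawn at 1 + k1 r^2 times it, then the intrinsics apply), "eye" and "rotation" of the camera in the world. Camera axes: x right, y down, z forward; pixel columns grow to the right and rows downward; lengths in mm; the calibration is good to about 2 mm. A picture is of the moment at which its call begins. There is no depth.
- hand_in(): hands the job in, once; it reports no verdict.
The state is a dict: "clock": time; "joint_positions": joint angles; "joint_velocities": joint speeds; "joint_efforts": joint torques, N m; "position": TCP position; "ee_rot": TCP orientation; "ft_force": force on the tool from outside, world axes, zero at the start; "moment": the same for the moment, N m; "opening": finger opening in mm.
Only numpy, scipy, OpenCV 4.12 (cv2) and the standard library are available. Lean on these libraries where they do the work, as an engineer would, in place of code of your own. Each camera call takes 0.05 s, during which the arm holds its last target.

## Working session

There is one attempt and no reset: what is moved stays moved. The work goes in short steps, Python scripts to look and compute and a tool call to move; the robot and the scene stay as the last step left them, time stands still between calls to the robot, and variables do not carry over. Pictures are saved under pics/ and viewed, and the job is handed in when it is done.

Besides the shell and the picture viewer there is one more tool, called after ">>>" as name(argument=value, ...), one argument or row to a line, values as JSON. drive_tool: Moves the arm, as the interface text tells. Its arguments: {"type":"object","properties":{"plan":{"type":"array"},"fingers":{"type":"number"},"force":{"type":"number"}},"required":["plan"]}

```bash
mkdir -p pics; ls; python3 - <<'E'
from plant import state,capture
import cv2,pickle
print(state())
for n in("scene","side","wrist"):
    c=capture(n); cv2.imwrite(f"pics/{n}0.png",c["image"][:,:,::-1]); pickle.dump(c,open(f"{n}0.pkl","wb"))
    print(n,{k:v for k,v in c.items() if k!="image"})
E
```

```text
pics
{'clock': 0.0, 'joint_positions': array([-0.06581089,  0.62934518,  0.03842586,  1.51837733, -0.02700131,
        0.99632025, -0.01998571]), 'joint_velocities': array([ 5.58003986e-04, -4.47813266e-04, -6.58826105e-04,  3.25132382e-03,
       -9.35467339e-04, -8.51231883e-04, -9.73000330e-05]), 'joint_efforts': array([-1.11932164e-03, -5.63405585e+01,  1.22606792e+00, -1.93450052e+01,
        1.09587883e-02,  1.05136272e-02, -8.84369996e-06]), 'position': array([6.49361632e+02, 4.54096094e-02, 2.30386445e+02]), 'ee_rot': array([-3.13966009e+00,  1.52794877e-05,  1.57083362e+00]), 'ft_force': array([-0.40523389, -0.54326506,  0.03956748]), 'moment': array([ 0.00845251, -0.00424553, -0.01357651]), 'opening': 85.50721532011262}
scene {'fx': 415.662013898164, 'fy': 415.662013898164, 'cx': 249.25015948091232, 'cy': 187.77370127134245, 'k1': -0.03556412913299781, 'eye': array([-481.92598205, -774.29081731,  766.45025374]), 'rotation': array([-2.06257325,  0.00446464, -0.93409492])}
side {'fx': 378.6612010105392, 'fy': 378.6612010105392, 'cx': 258.45090510777527, 'cy': 190.34690833288096, 'k1': -0.12138529221316188, 'eye': array([ -15.58914184, -712.58338299,  479.02548118]), 'rotation': array([-1.99272135, -0.02072362, -0.66195635])}
wrist {'fx': 289.9244999527871, 'fy': 289.9244999527871, 'cx': 250.06594093902976, 'cy': 189.05589241441191, 'k1': -0.031568717046423944, 'eye': array([649.06295283,  68.42290475, 373.61182018]), 'rotation': array([2.87113844e+00, 1.55000380e-03, 4.64371829e-04])}
```

View pictures.

View pics/scene0.png

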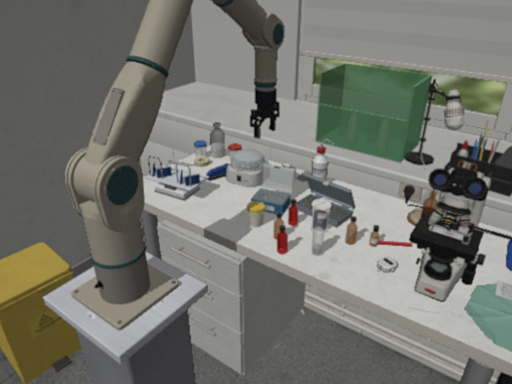

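View pics/side0.png

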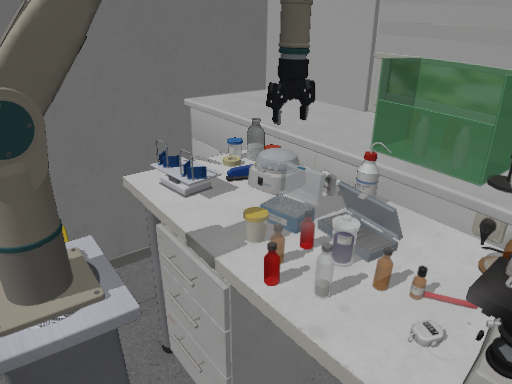

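View pics/wrist0.png

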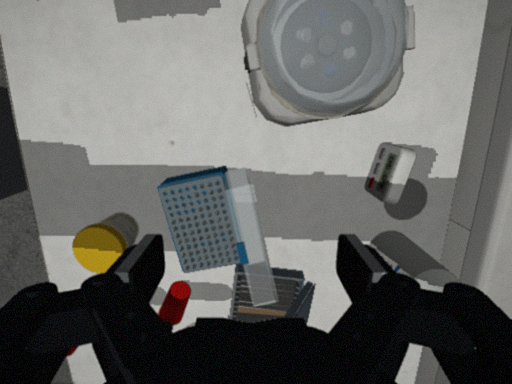

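```bash
cat > h.py <<'E'
import numpy as np,cv2,pickle
from scipy.spatial.transform import Rotation as Ro
def load(f): return pickle.load(open(f+".pkl","rb"))
def snap(n,f):
    from plant import capture
    c=capture(n); pickle.dump(c,open(f+".pkl","wb")); return c
def RM(c,mode="rpy"):
    return Ro.from_euler("xyz",c["rotation"]).as_matrix()
def ray(c,u,v):
    xd,yd=(u-c["cx"])/c["fx"],(v-c["cy"])/c["fy"]; x,y=xd,yd
    for _ in range(30):
        s=1+c["k1"]*(x*x+y*y); x,y=xd/s,yd/s
    d=RM(c)@np.array([x,y,1]); return c["eye"],d/np.linalg.norm(d)
def proj(c,P):
    p=RM(c).T@(np.atleast_2d(P)-c["eye"]).T
    x,y=p[0]/p[2],p[1]/p[2]; s=1+c["k1"]*(x*x+y*y)
    return np.c_[c["cx"]+c["fx"]*x*s,c["cy"]+c["fy"]*y*s]
def atz(c,u,v,z):
    e,d=ray(c,u,v); return e+d*(z-e[2])/d[2]
def tri(*rs):
    A=np.zeros((3,3));b=np.zeros(3)
    for c,u,v in rs:
        e,d=ray(c,u,v);M=np.eye(3)-np.outer(d,d);A+=M;b+=M@e
    X=np.linalg.solve(A,b); return X,[np.round(proj(c,X)[0]-[u,v],1) for c,u,v in rs]
def crop(c,x0,y0,x1,y1,k,f,pts=None):
    im=c["image"][y0:y1,x0:x1,::-1].copy(); im=cv2.resize(im,None,fx=k,fy=k,interpolation=cv2.INTER_CUBIC)
    for p in (pts if pts is not None else []):
        cv2.circle(im,(int((p[0]-x0+.5)*k),int((p[1]-y0+.5)*k)),3,(0,255,0),1)
    for t in range((x0+9)//10*10,x1,10):
        X=int((t-x0+.5)*k); cv2.line(im,(X,0),(X,6 if t%50 else 14),(255,0,255),1)
        if t%20==0: cv2.putText(im,str(t),(X-8,22),0,.35,(255,0,255),1)
    for t in range((y0+9)//10*10,y1,10):
        Y=int((t-y0+.5)*k); cv2.line(im,(0,Y),(6,Y),(255,0,255),1)
        if t%20==0: cv2.putText(im,str(t),(8,Y+4),0,.35,(255,0,255),1)
    cv2.imwrite("pics/"+f+".png",im)
E
python3 - <<'E'
from h import *
s=load("side0");c=load("scene0");w=load("wrist0")
# check rotation convention: where TCP appears
for k in (s,c,w): print(proj(k,[649.4,0,230.4]))
crop(s,140,130,260,210,6.6,"s_rock"); crop(s,235,195,435,305,4,"s_vials")
crop(c,140,140,260,210,6.6,"c_rock"); crop(c,240,190,400,260,5,"c_vials")
E
```

```text
[[289.49339095 125.81250245]]
[[264.16512141 138.11988194]]
[[251.04307222 240.34327197]]
```

View pics/s_rock.png

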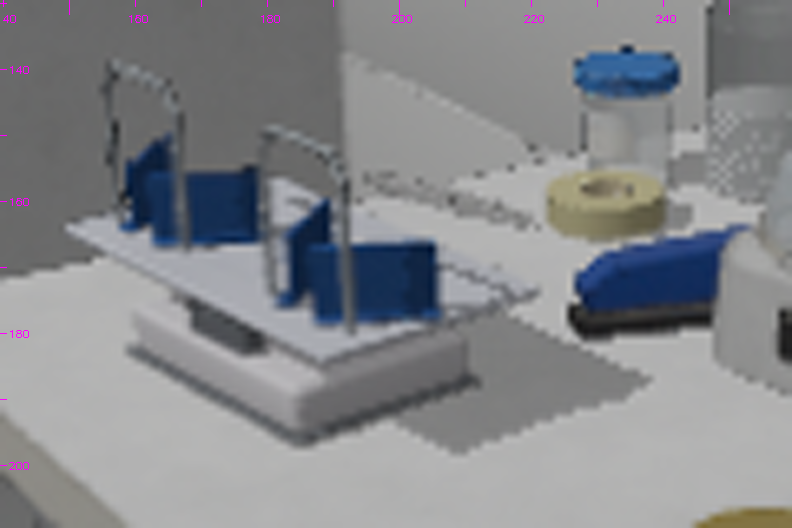

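View pics/s_vials.png

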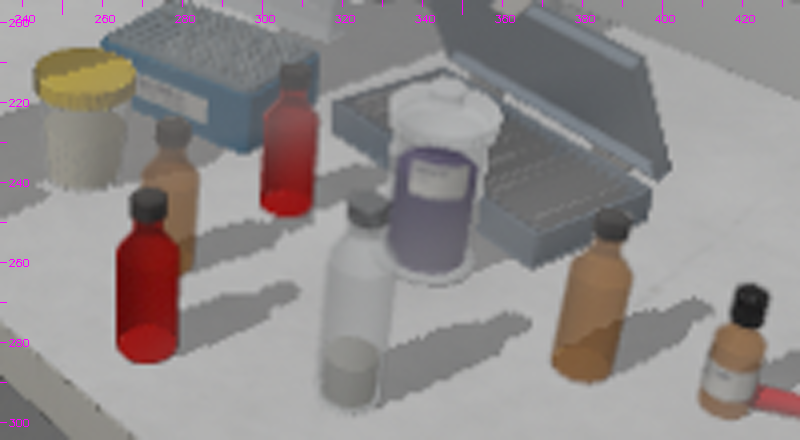

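View pics/c_rock.png

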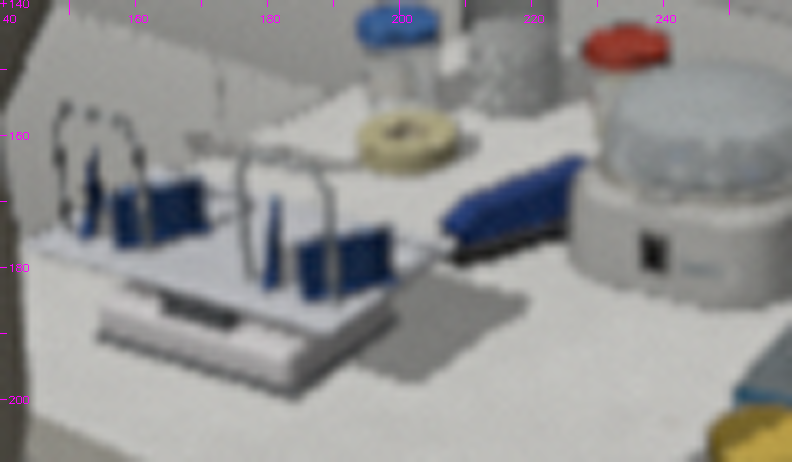

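View pics/c_vials.png

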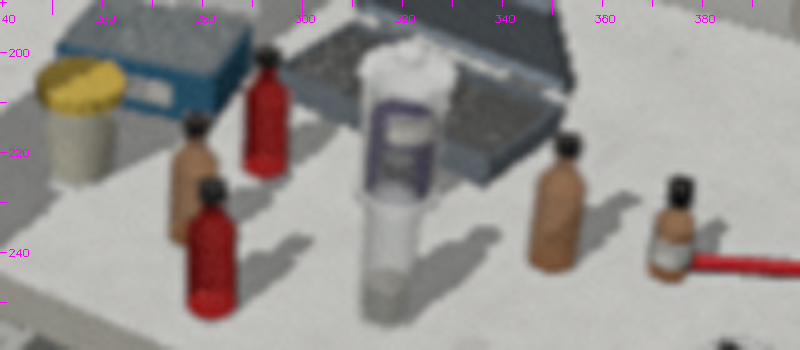

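```bash
python3 - <<'E'
from h import *
np.set_printoptions(precision=1,suppress=True)
s=load("side0");c=load("scene0")
P={"A":((278.2,225.3),(279.2,213.0),90),"B":((388.3,249),(353.4,217.5),90),
"red1":((308.6,212.3),(293,200.6),90),"red2":((272.2,243.8),(282.2,226.5),90),
"clear":((327.5,246),None,114),"jarknob":((347,217.5),None,112),"jarknobsc":(None,(322,199.5),112),"cup":((256,214),(256,207),70),
"small":((422.8,267.5),(376.4,226.3),70)}
for n,(a,b,z) in P.items():
    if a and b: print(n,*tri((s,*a),(c,*b)))
    if a: print("   side@z",atz(s,*a,z))
    if b: print("   scene@z",atz(c,*b,z))
E
```

```text
A [ 450.3 -196.    90. ] [array([ 0.2, -0.8]), array([-0.1,  0.6])]
   side@z [ 447.7 -198.2   90. ]
   scene@z [ 453.2 -194.3   90. ]
B [ 564.6 -390.7   87.6] [array([ 0.3, -0.8]), array([-0.1,  0.5])]
   side@z [ 558.2 -394.1   90. ]
   scene@z [ 563.9 -391.1   90. ]
red1 [ 551.5 -184.7   84.2] [array([ 0.1, -0.4]), array([-0.1,  0.3])]
   side@z [ 541.6 -193.5   90. ]
   scene@z [ 544.3 -188.9   90. ]
red2 [ 395.2 -242.3   88.2] [array([ 0.1, -0.7]), array([-0. ,  0.5])]
   side@z [ 391.4 -246.2   90. ]
   scene@z [ 394.9 -242.4   90. ]
   side@z [ 441.7 -339.8  114. ]
   side@z [ 558.7 -287.   112. ]
   scene@z [ 570.9 -278.6  112. ]
cup [471.5 -92.7  65.6] [array([ 0.2, -0.5]), array([-0.1,  0.4])]
   side@z [ 464.4 -101.1   70. ]
   scene@z [467.7 -95.7  70. ]
small [ 581.1 -459.5   74.4] [array([ 0.1, -0.4]), array([-0. ,  0.3])]
   side@z [ 586.2 -457.3   70. ]
   scene@z [ 589.3 -457.    70. ]
```

```bash
python3 - <<'E'
from h import *
np.set_printoptions(precision=1,suppress=True)
s=load("side0");c=load("scene0")
for n,(a,b) in {"front":((189.2,185),(190.3,190)),"right":((221.6,174),(208,178)),"left":((150,164.3),(144.5,176))}.items():
    a_=atz(s,*a,60);b_=atz(c,*b,60);print(n,a_,b_)
E
```

```text
front [430.3 158.3  60. ] [439.3 172.6  60. ]
right [548.5 175.8  60. ] [547.9 184.5  60. ]
left [407.7 377.3  60. ] [418.  392.6  60. ]
```

>>> drive_tool(
  plan=[
    [0.054,-0.03,-0.004,0,0,0],
    [0.054,-0.03,-0.004,0,0,0],
    [0.054,-0.03,-0.004,0,0,0],
    [0.054,-0.03,-0.004,0,0,0],
    [0.054,-0.03,-0.004,0,0,0],
    [0.054,-0.03,-0.004,0,0,0],
    [0.054,-0.03,-0.004,0,0,0],
    [0.054,-0.03,-0.004,0,0,0],
    [0.054,-0.03,-0.004,0,0,0],
    [0,0,0,0,0,0],
    [0,0,0,0,0,0],
  ],
)

```text
clock: 1.07
position: [480.0, 301.2, 247.3]
ee_rot: [-3.135, 0.005, 1.565]
ft_force: [-0.6, -0.7, -0.3]
opening: 85.6
```

```bash
python3 - <<'E'
from h import *
w=snap("wrist","w1"); crop(w,0,0,512,384,1.5,"w1")
from plant import state
st=state();print(st["clock"],st["position"],st["ee_rot"])
E
```

```text
1.1167 [479.36368954 302.36580891 247.3130775 ] [-3.13403821e+00  2.71881557e-03  1.56561701e+00]
```

View pics/w1.png

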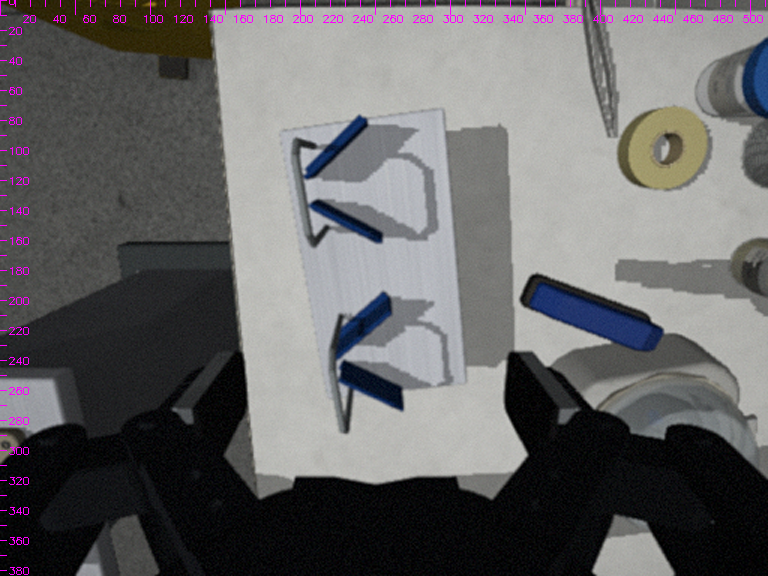

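```bash
python3 - <<'E'
from h import *
w=load("w1"); crop(w,180,65,320,170,5.6,"w1a"); crop(w,200,170,340,275,5.6,"w1b")
E
```

```text
(no output)
```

View pics/w1a.png

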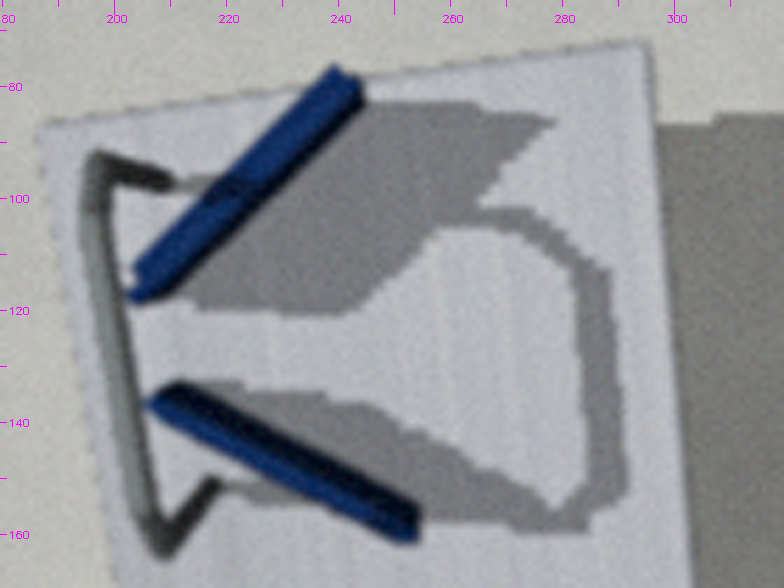

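View pics/w1b.png

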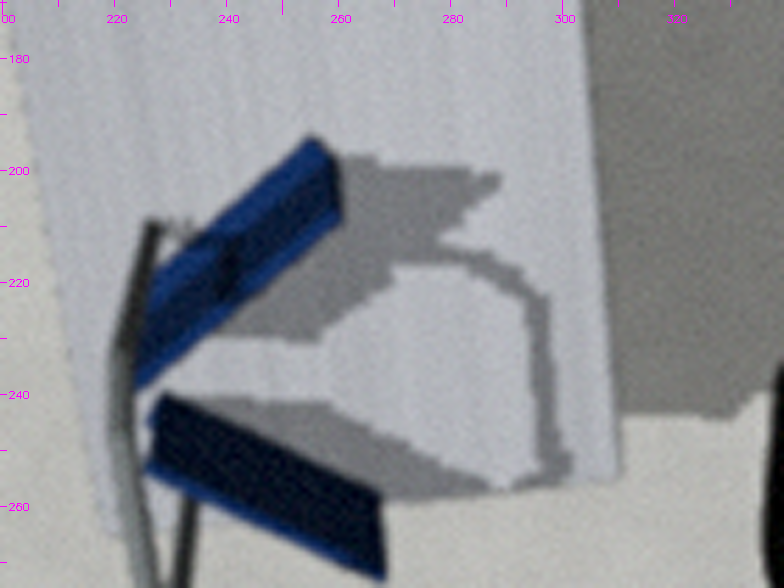

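```bash
cat > fit.py <<'E'
from h import *
from scipy.optimize import least_squares
np.set_printoptions(precision=2,suppress=True)
w=load("w1")
C=[((60,-110,60),(187.2,86)),((-60,-110,60),(295,72.5)),((-60,110,60),(310,254.8)),
((-5.9,-105.2,60),(244,83.5)),((-5.9,26.8,60),(260.5,209)),((-5.9,105.2,60),(267.5,257.5)),((-5.9,105.2,95),(267.5,270)),((-5.9,-26.8,95),(254.3,156.5))]
L=np.array([a for a,_ in C],float);U=np.array([b for _,b in C])
def W(p,L):
    t=p[2]; R=np.array([[np.cos(t),-np.sin(t),0],[np.sin(t),np.cos(t),0],[0,0,1]])
    return np.asarray(L)@R.T+[p[0],p[1],0]
r=least_squares(lambda p:(proj(w,W(p,L))-U).ravel(),[485,275,-3.0],loss="soft_l1")
p=r.x;print(p);print(proj(w,W(p,L))-U)
N=[(22.1,66,60),(22.1,-66,60),(-34,66,60),(-34,-66,60)]
print(W(p,N)); np.save("rk.npy",p)
s=load("side0");c=load("scene0")
q=W(p,[(60,110,60),(-60,110,60),(60,-110,60)])
print(proj(s,q),proj(c,q))
E
python3 fit.py
```

```text
[480.56 290.94  -3.02]
[[ -2.68   0.35]
 [  0.15  -1.17]
 [ -0.14   0.97]
 [  1.43  -0.8 ]
 [ -0.69 -10.26]
 [ -0.48  -0.33]
 [  1.02   2.22]
 [  0.3    3.28]]
[[466.57 222.76  60.  ]
 [450.66 353.79  60.  ]
 [522.26 229.52  60.  ]
 [506.36 360.55  60.  ]]
[[187.68 182.82]
 [220.59 172.34]
 [148.08 162.93]] [[188.93 190.4 ]
 [208.08 177.17]
 [142.37 176.96]]
```

```bash
sed -i 's/((-5.9,26.8,60),(260.5,209))/((-5.9,26.8,95),(260.5,209))/; s/,((-5.9,-26.8,95),(254.3,156.5))//' fit.py; python3 fit.py; python3 - <<'E'
from h import *
from plant import state
s=state();print(s["position"],s["ee_rot"]); w=load("w1");print(w["eye"],w["rotation"])
E
```

```text
[480.46 290.78  -3.02]
[[-2.71  0.46]
 [ 0.12 -0.99]
 [-0.27  1.11]
 [ 1.4  -0.65]
 [ 0.05 -0.26]
 [-0.61 -0.21]
 [ 0.88  2.35]]
[[466.43 222.61  60.  ]
 [450.61 353.65  60.  ]
 [522.13 229.33  60.  ]
 [506.3  360.38  60.  ]]
[[187.65 182.84]
 [220.58 172.37]
 [148.08 162.94]] [[188.93 190.43]
 [208.09 177.19]
 [142.38 176.97]]
[479.36368954 302.36580891 247.3130775 ] [-3.13403821e+00  2.71881557e-03  1.56561701e+00]
[480.70959588 370.21448565 390.1331683 ] [ 2.86667615  0.00643133 -0.00553334]
```

```bash
cat > plan.py <<'E'
from h import *
import sys
def plan(target,yaw,n,rot0=None,pos0=None,hold=1):
    from plant import state
    s=state(); p=np.array(s["position"]); R=Ro.from_euler("xyz",s["ee_rot"])
    T=Ro.from_euler("xyz",[np.pi,0,yaw]) if not isinstance(yaw,Ro) else yaw
    rv=(R.inv()*T).as_rotvec()
    rows=[]
    dp=(np.array(target)-p)/n
    print("from",p.round(1),s["ee_rot"].round(3),"clock",s["clock"],"step mm",np.linalg.norm(dp).round(1),"deg",np.degrees(np.linalg.norm(rv)/n).round(2))
    for k in range(n):
        Rk=R*Ro.from_rotvec(rv*k/n)
        d=Rk.inv().apply(dp)/600
        rows.append([round(float(v),4) for v in [*d,*(rv/n/1.5)]])
    print(str(rows))
E
python3 - <<'E'
from plan import *
plan([456,-195,205],0.122,13)
E
```

```text
from [479.4 302.4 247.3] [-3.134e+00  3.000e-03  1.566e+00] clock 1.1167 step mm 38.4 deg 6.36
[[-0.0638, -0.0026, 0.0056, -0.0002, 0.0004, 0.074], [-0.0637, 0.0045, 0.0056, -0.0002, 0.0004, 0.074], [-0.0628, 0.0115, 0.0055, -0.0002, 0.0004, 0.074], [-0.0611, 0.0184, 0.0055, -0.0002, 0.0004, 0.074], [-0.0587, 0.025, 0.0055, -0.0002, 0.0004, 0.074], [-0.0556, 0.0314, 0.0055, -0.0002, 0.0004, 0.074], [-0.0518, 0.0373, 0.0054, -0.0002, 0.0004, 0.074], [-0.0473, 0.0429, 0.0054, -0.0002, 0.0004, 0.074], [-0.0423, 0.0478, 0.0054, -0.0002, 0.0004, 0.074], [-0.0367, 0.0522, 0.0054, -0.0002, 0.0004, 0.074], [-0.0307, 0.056, 0.0054, -0.0002, 0.0004, 0.074], [-0.0243, 0.059, 0.0054, -0.0002, 0.0004, 0.074], [-0.0176, 0.0614, 0.0054, -0.0002, 0.0004, 0.074]]
```

>>> drive_tool(
  plan=[
    [-0.064,-0.003,0.005,0,0,0.074],
    [-0.064,0.004,0.005,0,0,0.074],
    [-0.063,0.011,0.005,0,0,0.074],
    [-0.061,0.018,0.005,0,0,0.074],
    [-0.059,0.025,0.005,0,0,0.074],
    [-0.056,0.031,0.005,0,0,0.074],
    [-0.052,0.037,0.005,0,0,0.074],
    [-0.047,0.043,0.005,0,0,0.074],
    [-0.042,0.048,0.005,0,0,0.074],
    [-0.037,0.052,0.005,0,0,0.074],
    [-0.031,0.056,0.005,0,0,0.074],
    [-0.024,0.059,0.005,0,0,0.074],
    [-0.018,0.061,0.005,0,0,0.074],
    [0,0,0,0,0,0],
    [0,0,0,0,0,0],
  ],
)

```text
clock: 2.37
position: [433.4, -233.2, 206.4]
ee_rot: [3.134, 0.001, 0.021]
ft_force: [-0.6, 1.0, -0.4]
opening: 85.9
```

```bash
python3 - <<'E'
from h import *
w=snap("wrist","w2"); crop(w,0,0,512,384,1.5,"w2")
from plant import state
st=state();print(st["clock"],st["position"],st["ee_rot"],st["joint_positions"])
E
```

```text
2.4167 [ 433.14081834 -233.98634819  206.67845616] [3.13215174e+00 1.08568960e-03 2.10635703e-02] [ 0.09940295  0.47611853  0.47694328  1.98838743 -0.30327979  0.7427188
 -0.79408233]
```

View pics/w2.png

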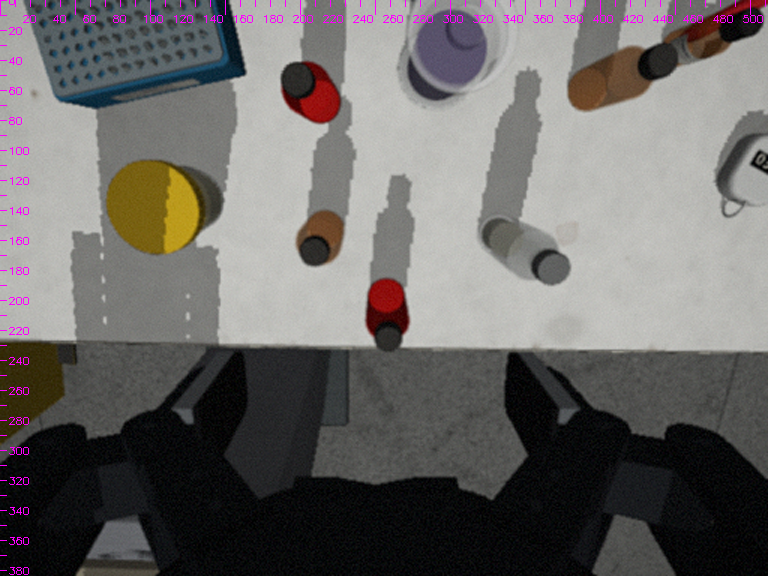

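```bash
python3 - <<'E'
from h import *
np.set_printoptions(precision=1,suppress=True)
w=load("w2")
for n,u,v,z in [("A",314,251,90),("B",657,61,90),("red1",298,79,90),("red2",389,336,90),("clear",550,267,114),("jarknob",470,28,112),("cup",155,207,70)]:
    print(n,atz(w,u/1.5-.2,v/1.5-.2,z))
# A outlines check
for X in ([450,-196],[450,-198],):
  t=np.linspace(0,6.28,20)
  pts=[[X[0]+16*np.cos(a),X[1]+16*np.sin(a),z] for a in t for z in (0,58)]
crop(w,180,120,260,190,8,"w2a",proj(w,pts))
E
```

```text
A [ 448.3 -195.7   90. ]
B [ 559.9 -387.1   90. ]
red1 [ 544.6 -188.3   90. ]
red2 [ 393.8 -242.9   90. ]
clear [ 446.7 -330.8  114. ]
jarknob [ 566.3 -276.9  112. ]
cup [471.  -91.8  70. ]
```

View pics/w2a.png

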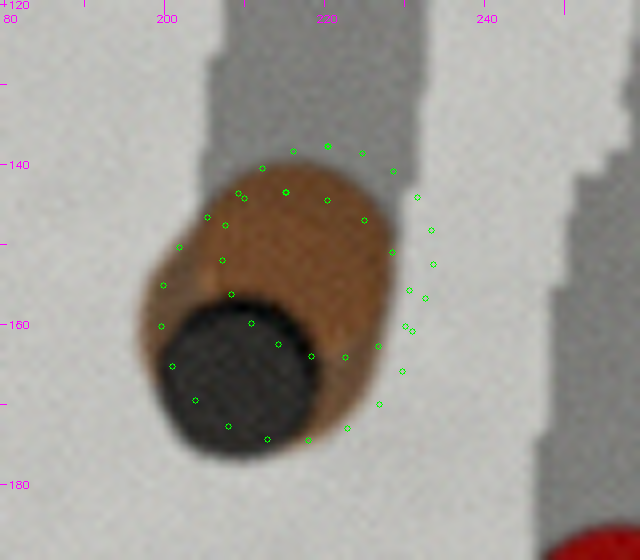

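```bash
python3 - <<'E'
from plan import *
plan([454,-194.3,120],0.122,5)
E
```

```text
from [ 433.1 -234.   206.7] [3.132e+00 1.000e-03 2.100e-02] clock 2.4167 step mm 19.5 deg 1.16
[[0.0073, -0.0134, 0.0288, 0.0013, 0.0002, -0.0135], [0.0075, -0.0131, 0.0288, 0.0013, 0.0002, -0.0135], [0.0078, -0.0129, 0.0288, 0.0013, 0.0002, -0.0135], [0.008, -0.0127, 0.0288, 0.0013, 0.0002, -0.0135], [0.0083, -0.0125, 0.0289, 0.0013, 0.0002, -0.0135]]
```

>>> drive_tool(
  plan=[
    [0.008,-0.013,0.029,0.001,0,-0.0135],
    [0.008,-0.013,0.029,0.001,0,-0.0135],
    [0.008,-0.013,0.029,0.001,0,-0.0135],
    [0.008,-0.013,0.029,0.001,0,-0.0135],
    [0.004,-0.006,0.015,0.001,0,-0.007],
    [0,0,0,0,0,0],
    [0,0,0,0,0,0],
  ],
  fingers=0.75,
  force=30,
)

```text
clock: 3.0
position: [454.1, -195.6, 126.3]
ee_rot: [3.14, -0.002, 0.122]
ft_force: [0.0, -0.8, -0.4]
opening: 64.0
```

```bash
python3 - <<'E'
from plan import *
plan([454,-194.3,35],0.122,5)
w=snap("wrist","w3"); crop(w,100,80,400,280,2.6,"w3")
E
```

```text
from [ 454.1 -195.6  126.3] [ 3.14e+00 -2.00e-03  1.22e-01] clock 3.0 step mm 18.3 deg 0.02
[[-0.0, -0.0005, 0.0304, 0.0002, -0.0002, 0.0001], [-0.0, -0.0005, 0.0304, 0.0002, -0.0002, 0.0001], [-0.0, -0.0005, 0.0304, 0.0002, -0.0002, 0.0001], [-0.0, -0.0005, 0.0304, 0.0002, -0.0002, 0.0001], [0.0, -0.0005, 0.0304, 0.0002, -0.0002, 0.0001]]
```

View pics/w3.png

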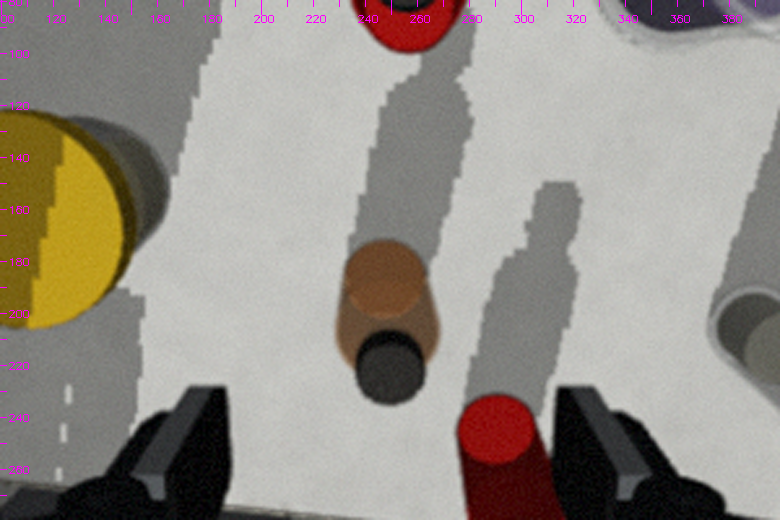

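```bash
python3 - <<'E'
from h import *
w=load("w3");print(atz(w,100+390/2.6-.5,80+369/2.6-.5,90),proj(w,[[448,-195,90],[448,-195,0]]))
print(atz(w,100+386/2.6-.5,80+280/2.6-.5,0))
E
```

```text
[ 449.16525263 -195.11956815   90.        ] [[249.1073079  223.02865588]
 [249.28469385 187.68899666]]
[ 448.33601002 -193.6754248     0.        ]
```

>>> drive_tool(
  plan=[
    [0,0,0.03,0,0,0],
    [0,0,0.03,0,0,0],
    [0,0,0.03,0,0,0],
    [0,-0.0005,0.03,0,0,0],
    [0,-0.0005,0.02,0,0,0],
    [0,0,0.005,0,0,0],
    [0,0,0,0,0,0],
  ],
)

```text
clock: 3.63
position: [460.1, -201.2, 44.1]
ee_rot: [3.13, -0.016, 0.119]
ft_force: [0.3, 0.0, 0.2]
opening: 64.1
```

```bash
python3 - <<'E'
from plan import *
plan([455,-194.8,35],0.122,3)
E
```

```text
from [ 460.1 -201.2   44.1] [ 3.13  -0.016  0.119] clock 3.6333 step mm 4.1 deg 0.38
[[-0.0025, -0.0039, 0.005, 0.0026, -0.0035, -0.0007], [-0.0024, -0.0039, 0.005, 0.0026, -0.0035, -0.0007], [-0.0024, -0.0039, 0.005, 0.0026, -0.0035, -0.0007]]
```

>>> drive_tool(
  plan=[
    [-0.0025,-0.004,0.005,0.0026,-0.0035,0],
    [-0.0025,-0.004,0.005,0.0026,-0.0035,0],
    [-0.0025,-0.004,0.005,0.0026,-0.0035,0],
    [0,0,0,0,0,0],
    [0,0,0,0,0,0],
  ],
)

```text
clock: 4.05
position: [456.5, -195.6, 37.9]
ee_rot: [3.139, -0.004, 0.118]
ft_force: [-0.2, -0.3, -0.5]
opening: 64.0
```

```bash
python3 - <<'E'
from plan import *
plan([455,-194.8,35],0.122,3)
w=snap("wrist","w4"); crop(w,100,80,400,280,2.6,"w4")
E
```

```text
from [ 456.5 -195.6   37.9] [ 3.139 -0.004  0.118] clock 4.05 step mm 1.1 deg 0.11
[[-0.0008, -0.0006, 0.0016, 0.0005, -0.0008, -0.0008], [-0.0008, -0.0006, 0.0016, 0.0005, -0.0008, -0.0008], [-0.0008, -0.0006, 0.0016, 0.0005, -0.0008, -0.0008]]
```

View pics/w4.png

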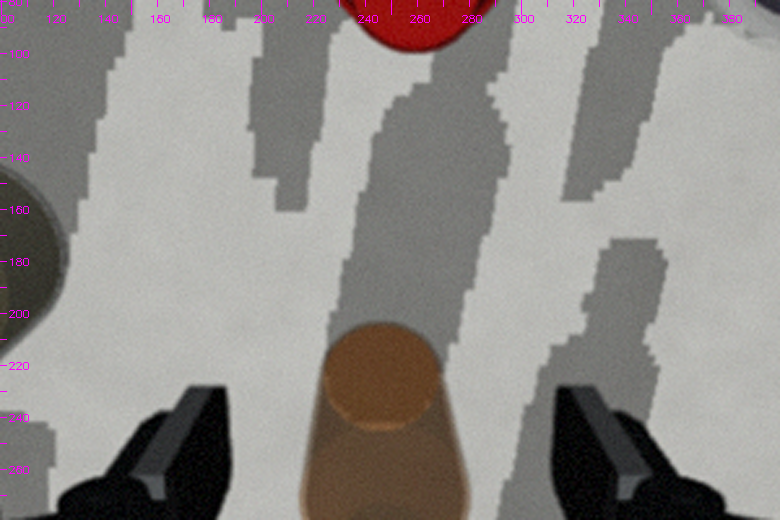

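>>> drive_tool(
  plan=[
    [-0.001,-0.0006,0.002,0,0,0],
    [-0.001,-0.0006,0.002,0,0,0],
    [0,0,0,0,0,0],
    [0,0,0,0,0,0],
    [0,0,0,0,0,0],
    [0,0,0,0,0,0],
  ],
  fingers=0,
  force=40,
)

```text
clock: 4.6
position: [455.5, -194.6, 36.0]
ee_rot: [3.14, -0.005, 0.119]
ft_force: [0.1, 0.6, 0.2]
opening: 30.5
```

```bash
python3 - <<'E'
from plan import *
w=snap("side","s5"); crop(w,200,170,400,310,4,"s5")
plan([455,-194.8,155],0.122,4)
E
```

```text
from [ 455.5 -194.6   36. ] [ 3.14  -0.005  0.119] clock 4.65 step mm 29.8 deg 0.09
[[0.0, 0.0002, -0.0496, 0.0003, -0.0008, -0.0005], [-0.0, 0.0001, -0.0496, 0.0003, -0.0008, -0.0005], [-0.0001, 0.0001, -0.0496, 0.0003, -0.0008, -0.0005], [-0.0002, 0.0001, -0.0496, 0.0003, -0.0008, -0.0005]]
```

View pics/s5.png

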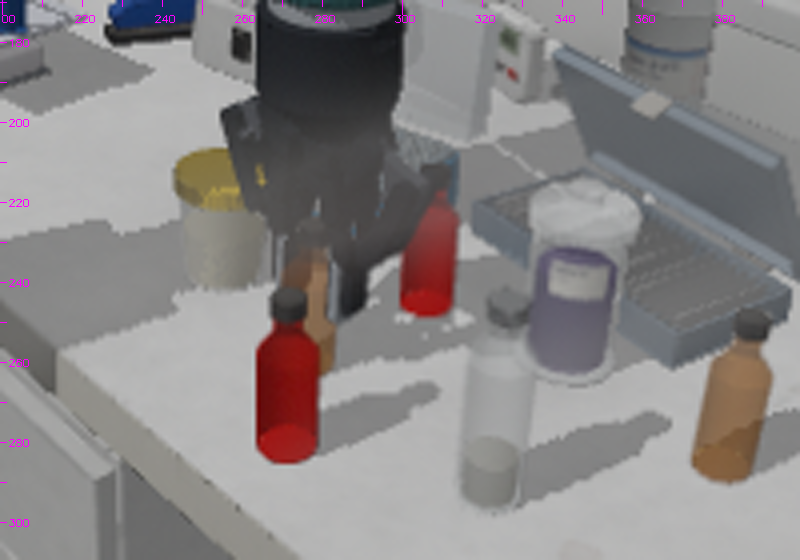

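>>> drive_tool(
  plan=[
    [0,0,-0.02,0,0,0],
    [0,0,-0.045,0,0,0],
    [0,0,-0.05,0,0,0],
    [0,0,-0.05,0,0,0],
    [0,0,-0.05,0,0,0],
    [0,0,-0.03,0,0,0],
    [0,0,-0.01,0,0,0],
    [0,0,0,0,0,0],
  ],
)

```text
clock: 5.32
position: [452.1, -194.2, 192.6]
ee_rot: [-3.14, 0.003, 0.117]
ft_force: [0.2, 0.4, -1.4]
opening: 30.7
```

```bash
python3 - <<'E'
from plan import *
w=snap("side","s6"); crop(w,200,110,400,250,4,"s6")
plan([512,361,195],0.122,15)
E
```

```text
from [ 451.8 -194.   191.8] [-3.14   0.004  0.117] clock 5.3667 step mm 37.2 deg 0.02
[[0.0138, -0.0605, -0.0003, -0.0001, 0.0002, -0.0002], [0.0139, -0.0605, -0.0003, -0.0001, 0.0002, -0.0002], [0.0139, -0.0605, -0.0003, -0.0001, 0.0002, -0.0002], [0.0139, -0.0605, -0.0003, -0.0001, 0.0002, -0.0002], [0.0139, -0.0604, -0.0003, -0.0001, 0.0002, -0.0002], [0.0139, -0.0604, -0.0003, -0.0001, 0.0002, -0.0002], [0.014, -0.0604, -0.0003, -0.0001, 0.0002, -0.0002], [0.014, -0.0604, -0.0003, -0.0001, 0.0002, -0.0002], [0.014, -0.0604, -0.0003, -0.0001, 0.0002, -0.0002], [0.014, -0.0604, -0.0003, -0.0001, 0.0002, -0.0002], [0.014, -0.0604, -0.0003, -0.0001, 0.0002, -0.0002], [0.0141, -0.0604, -0.0003, -0.0001, 0.0002, -0.0002], [0.0141, -0.0604, -0.0003, -0.0001, 0.0002, -0.0002], [0.0141, -0.0604, -0.0003, -0.0001, 0.0002, -0.0002], [0.0141, -0.0604, -0.0003, -0.0001, 0.0002, -0.0002]]
```

View pics/s6.png

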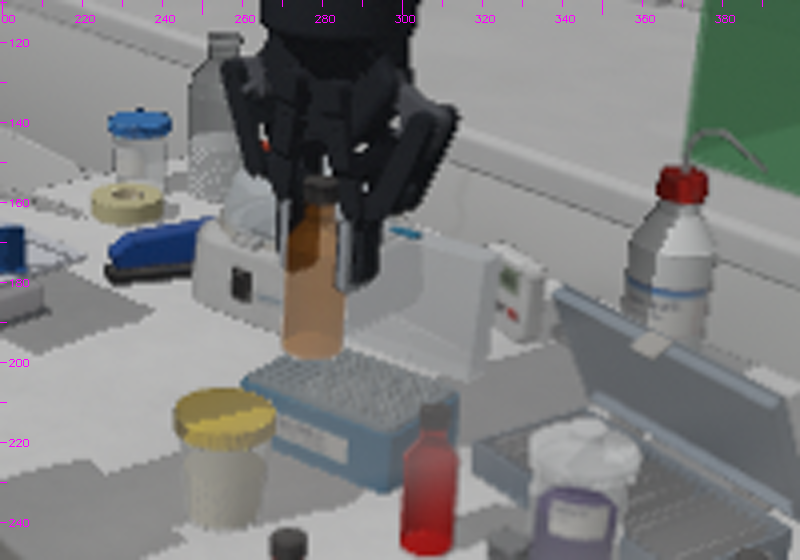

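>>> drive_tool(
  plan=[
    [0.008,-0.035,0,0,0,0],
    [0.0138,-0.06,0,0,0,0],
    [0.0138,-0.06,0,0,0,0],
    [0.0138,-0.06,0,0,0,0],
    [0.0138,-0.06,0,0,0,0],
    [0.0138,-0.06,0,0,0,0],
    [0.0138,-0.06,0,0,0,0],
    [0.014,-0.06,0,0,0,0],
    [0.014,-0.06,0,0,0,0],
    [0.014,-0.06,0,0,0,0],
    [0.014,-0.06,0,0,0,0],
    [0.014,-0.06,0,0,0,0],
    [0.014,-0.06,0,0,0,0],
    [0.014,-0.06,0,0,0,0],
    [0.009,-0.035,0,0,0,0],
    [0.003,-0.015,0,0,0,0],
    [0,0,0,0,0,0],
    [0,0,0,0,0,0],
  ],
)

```text
clock: 6.87
position: [498.6, 353.4, 151.4]
ee_rot: [3.127, 0.053, 0.108]
ft_force: [0.3, -0.9, -1.6]
opening: 30.1
```

```bash
python3 - <<'E'
from plan import *
w=snap("wrist","w7"); crop(w,0,0,512,384,1.5,"w7")
plan([512,361,108],0.122,4)
E
```

```text
from [498.5 352.8 151.4] [3.127 0.054 0.107] clock 6.9167 step mm 11.5 deg 0.83
[[0.0069, -0.0031, 0.0177, 0.0024, 0.009, -0.0025], [0.0067, -0.003, 0.0178, 0.0024, 0.009, -0.0025], [0.0065, -0.0029, 0.0179, 0.0024, 0.009, -0.0025], [0.0062, -0.0028, 0.018, 0.0024, 0.009, -0.0025]]
```

View pics/w7.png

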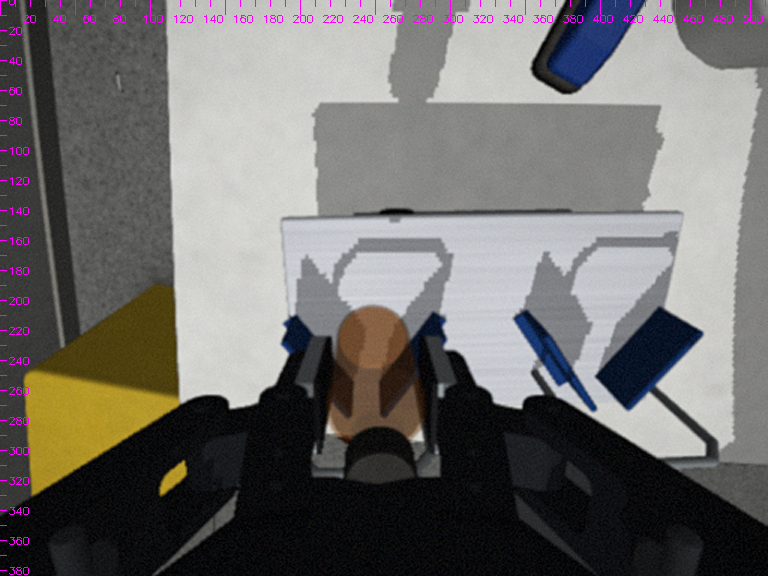

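>>> drive_tool(
  plan=[
    [0.008,-0.003,0.008,0.003,0.011,-0.003],
    [0.008,-0.003,0.008,0.003,0.011,-0.003],
    [0.006,-0.003,0.01,0.003,0.008,-0.003],
    [0.003,-0.003,0.01,0.001,0.004,-0.001],
    [0,0,0.005,0,0,0],
    [0,0,0,0,0,0],
  ],
)

```text
clock: 7.42
position: [514.1, 345.9, 125.1]
ee_rot: [3.135, 0.005, 0.105]
ft_force: [-0.3, -0.4, -2.4]
opening: 30.4
```

```bash
python3 - <<'E'
from plan import *
plan([513,361.2,101],0.122,4)
E
```

```text
from [514.1 345.9 125.1] [3.135 0.005 0.105] clock 7.4167 step mm 7.1 deg 0.27
[[0.0003, -0.0065, 0.01, 0.0012, 0.0008, -0.0029], [0.0003, -0.0065, 0.01, 0.0012, 0.0008, -0.0029], [0.0003, -0.0064, 0.01, 0.0012, 0.0008, -0.0029], [0.0003, -0.0064, 0.01, 0.0012, 0.0008, -0.0029]]
```

>>> drive_tool(
  plan=[
    [0,-0.01,0.005,0.001,0.001,-0.003],
    [0,-0.01,0.008,0.001,0.001,-0.003],
    [0,-0.006,0.01,0.001,0.001,-0.003],
    [0,-0.003,0.01,0.001,0,-0.003],
    [0,0,0.005,0,0,0],
    [0,0,0,0,0,0],
  ],
)

```text
clock: 7.92
position: [512.1, 363.8, 100.4]
ee_rot: [3.141, 0.0, 0.123]
ft_force: [1.1, -0.2, -1.9]
opening: 30.4
```

```bash
python3 - <<'E'
from plan import *
plan([513,361.2,101],0.122,4)
w=snap("wrist","w8"); crop(w,0,0,512,384,1.5,"w8")
E
```

```text
from [512.1 363.8 100.4] [3.141 0.    0.123] clock 7.9167 step mm 0.7 deg 0.02
[[0.0003, 0.0011, -0.0003, 0.0001, 0.0, 0.0002], [0.0003, 0.0011, -0.0003, 0.0001, 0.0, 0.0002], [0.0003, 0.0011, -0.0003, 0.0001, 0.0, 0.0002], [0.0003, 0.0011, -0.0003, 0.0001, 0.0, 0.0002]]
```

View pics/w8.png

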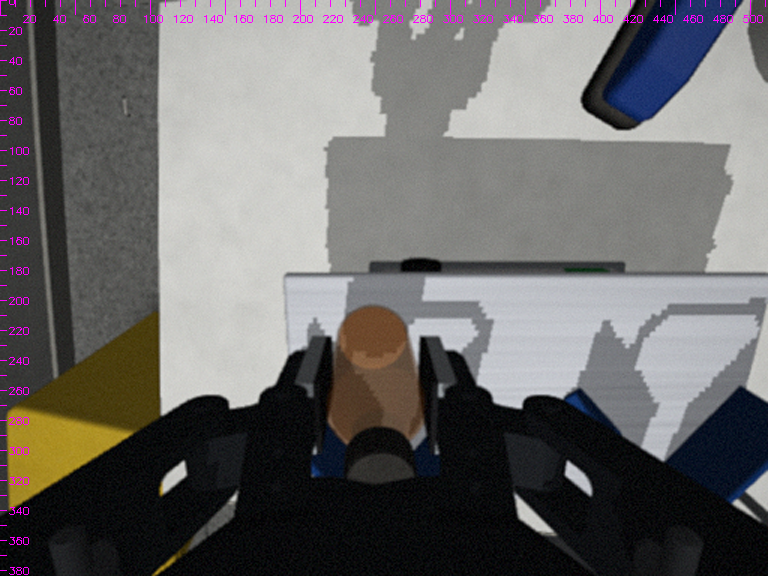

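```bash
python3 - <<'E'
from h import *
w=load("w8"); p=np.load("rk.npy")
c,s_=np.cos(p[2]),np.sin(p[2])
W=lambda q:[q[0]*c-q[1]*s_+p[0],q[0]*s_+q[1]*c+p[1],q[2]]
pts=[W(q) for q in [(-60,-110,60),(-60,0,60),(-60,110,60),(-5.9,-105.2,60),(-5.9,-26.8,60),(-5.9,26.8,60),(-5.9,26.8,95),(-5.9,105.2,60),(-5.9,105.2,95)]]
crop(w,180,150,512,340,2.4,"w8a",proj(w,pts))
E
```

```text
(no output)
```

View pics/w8a.png

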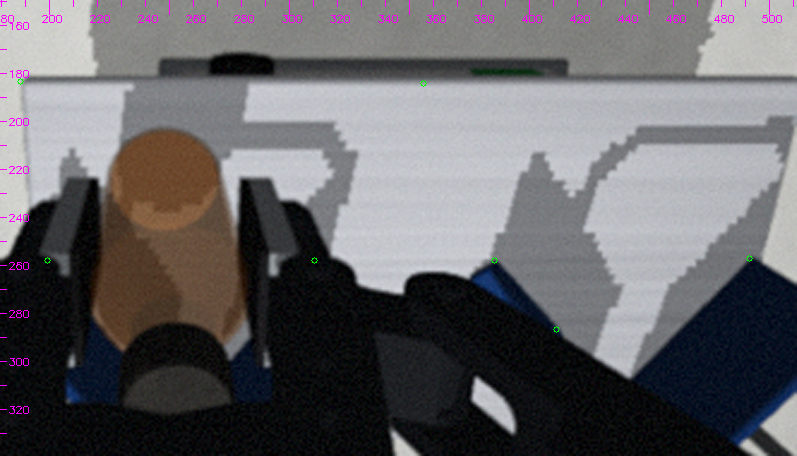

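>>> drive_tool(
  plan=[
    [-0.012,0.001,0,0,0,0],
    [-0.014,0.001,0,0,0,0],
    [-0.014,0.001,0,0,0,0],
    [-0.012,0.001,0,0,0,0],
    [-0.006,0,0,0,0,0],
    [0,0,0,0,0,0],
  ],
)

```text
clock: 8.47
position: [473.5, 355.8, 101.1]
ee_rot: [3.141, 0.001, 0.123]
ft_force: [-0.3, 0.1, -1.6]
opening: 30.7
```

```bash
python3 - <<'E'
from plan import *
plan([457,354.4,101],0.122,4)
E
```

```text
from [473.5 355.8 101.1] [3.141e+00 1.000e-03 1.230e-01] clock 8.4667 step mm 4.1 deg 0.02
[[-0.0069, -0.0003, 0.0001, 0.0001, 0.0002, 0.0002], [-0.0069, -0.0003, 0.0001, 0.0001, 0.0002, 0.0002], [-0.0069, -0.0003, 0.0001, 0.0001, 0.0002, 0.0002], [-0.0069, -0.0003, 0.0001, 0.0001, 0.0002, 0.0002]]
```

>>> drive_tool(
  plan=[
    [-0.007,-0.0003,0,0,0,0],
    [-0.007,-0.0003,0,0,0,0],
    [-0.006,-0.0003,0,0,0,0],
    [-0.002,0,0,0,0,0],
    [0,0,0,0,0,0],
  ],
)

```text
clock: 8.88
position: [460.8, 354.8, 102.2]
ee_rot: [-3.141, -0.004, 0.123]
ft_force: [0.5, 0.4, -1.1]
opening: 30.7
```

```bash
python3 - <<'E'
from plan import *
plan([457,354.4,101],0.122,2)
w=snap("side","s9"); crop(w,130,110,260,210,6,"s9")
E
```

```text
from [460.8 354.8 102.2] [-3.141 -0.004  0.123] clock 8.8833 step mm 2.0 deg 0.11
[[-0.0032, -0.0001, 0.001, -0.0001, -0.0012, 0.0002], [-0.0032, -0.0001, 0.001, -0.0001, -0.0012, 0.0002]]
```

View pics/s9.png

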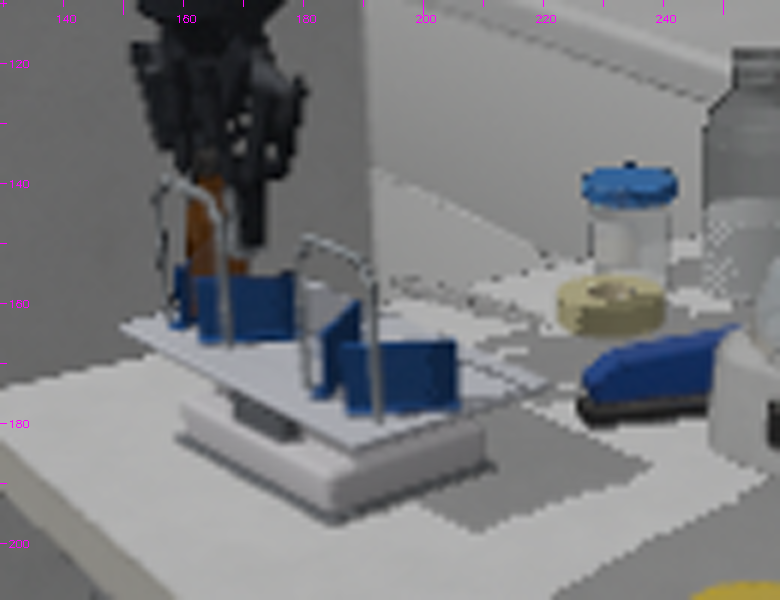

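Continue until contact with rails, in small steps.

>>> drive_tool(
  plan=[
    [-0.004,0,0.001,0,-0.001,0],
    [-0.004,0,0.001,0,-0.001,0],
    [-0.003,0,0,0,0,0],
    [0,0,0,0,0,0],
  ],
)

```text
clock: 9.27
position: [458.8, 353.3, 101.7]
ee_rot: [-3.141, -0.009, 0.12]
ft_force: [1.1, -0.4, -1.8]
opening: 30.6
```

>>> drive_tool(
  plan=[
    [-0.005,0,0,0,0.003,0],
    [-0.006,0,0,0,0.003,0],
    [-0.006,0,0,0,0,0],
  ],
)

```text
clock: 9.52
position: [458.6, 352.4, 103.2]
ee_rot: [-3.14, -0.038, 0.117]
ft_force: [9.2, -0.4, -6.7]
opening: 30.3
```

>>> drive_tool(
  plan=[
    [0.003,0,0.001,0,-0.01,0.001],
    [0.001,0,0.002,0,-0.008,0.001],
    [0,0,0.002,0,-0.005,0],
    [0,0,0,0,0,0],
  ],
)

```text
clock: 9.85
position: [458.7, 353.1, 99.7]
ee_rot: [-3.14, 0.002, 0.115]
ft_force: [3.0, -0.4, -1.8]
opening: 30.9
```

```bash
python3 - <<'E'
from plan import *
plan([457,354.4,92],0.122,4)
E
```

```text
from [458.7 353.1  99.7] [-3.14e+00  2.00e-03  1.15e-01] clock 9.85 step mm 2.0 deg 0.11
[[-0.0006, -0.0006, 0.0032, -0.0003, 0.0003, -0.0012], [-0.0006, -0.0006, 0.0032, -0.0003, 0.0003, -0.0012], [-0.0006, -0.0006, 0.0032, -0.0003, 0.0003, -0.0012], [-0.0006, -0.0006, 0.0032, -0.0003, 0.0003, -0.0012]]
```

>>> drive_tool(
  plan=[
    [0,0,0.003,0,0,0],
    [0,0,0.003,0,0,0],
    [0,0,0.003,0,0,0],
    [0,0,0,0,0,0],
  ],
)

```text
clock: 10.18
position: [459.6, 354.6, 94.9]
ee_rot: [-3.137, -0.001, 0.116]
ft_force: [2.2, 0.1, 0.8]
opening: 30.4
```

>>> drive_tool(
  plan=[
    [-0.001,0,0.003,0,0,0],
    [-0.001,0,0.003,0,0,0],
    [-0.001,0,0.002,0,0,0],
    [0,0,0,0,0,0],
  ],
)

```text
clock: 10.52
position: [460.2, 355.1, 91.1]
ee_rot: [-3.135, -0.006, 0.115]
ft_force: [1.7, -0.4, 1.1]
opening: 30.6
```

```bash
python3 - <<'E'
from plan import *
w=snap("side","s10"); crop(w,130,110,260,210,6,"s10")
w=snap("wrist","w10"); crop(w,150,120,512,350,2.1,"w10")
E
```

```text
(no output)
```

View pics/s10.png

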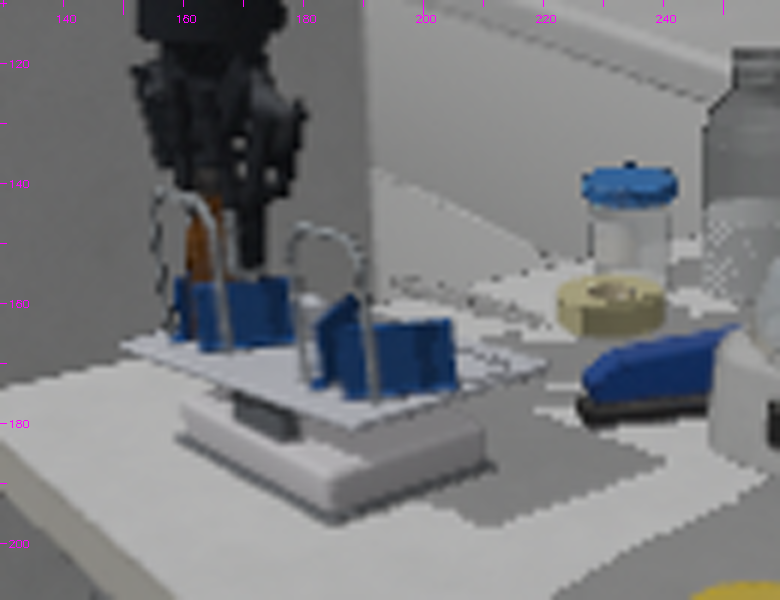

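View pics/w10.png

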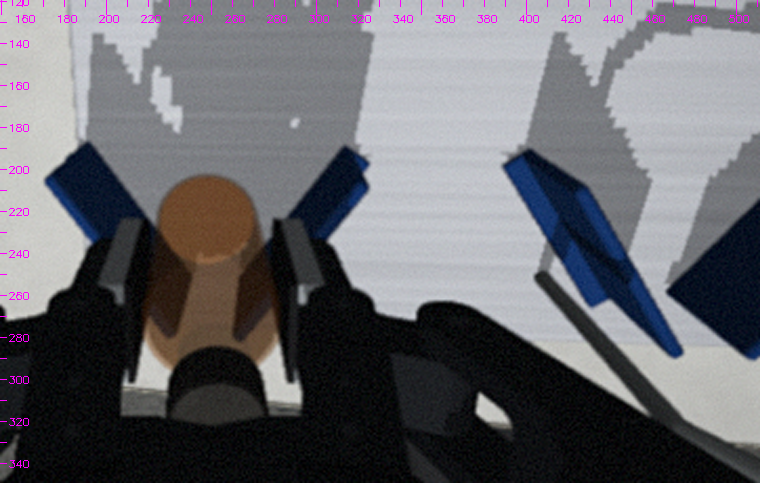

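>>> drive_tool(
  plan=[
    [-0.004,0,0,0,-0.002,0],
    [-0.004,0,0,0,-0.002,0],
    [-0.004,0,0,0,-0.002,0],
  ],
)

```text
clock: 10.87
position: [459.4, 354.9, 92.0]
ee_rot: [-3.134, -0.01, 0.114]
ft_force: [6.5, 1.1, -0.4]
opening: 30.4
```

>>> drive_tool(
  plan=[
    [0,0,0,0,0,0],
    [0,0,0,0,0,0],
    [0,0,0,0,0,0],
    [0,0,0,0,0,0],
    [0,0,0,0,0,0],
  ],
  fingers=0.6,
)

```text
clock: 11.28
position: [452.6, 353.7, 89.6]
ee_rot: [-3.137, 0.004, 0.115]
ft_force: [0.6, -1.1, 0.7]
opening: 51.1
```

```bash
python3 - <<'E'
from plan import *
w=snap("wrist","w11"); crop(w,150,120,400,350,2.5,"w11")
w=snap("side","s11"); crop(w,130,110,260,210,6,"s11")
plan([520,362.3,100],0.122,5)
E
```

```text
from [452.9 353.8  89.7] [-3.137e+00  3.000e-03  1.150e-01] clock 11.3833 step mm 13.7 deg 0.1
[[0.0225, -0.0003, -0.0035, -0.0006, 0.0004, -0.0009], [0.0225, -0.0002, -0.0035, -0.0006, 0.0004, -0.0009], [0.0225, -0.0002, -0.0035, -0.0006, 0.0004, -0.0009], [0.0225, -0.0002, -0.0035, -0.0006, 0.0004, -0.0009], [0.0225, -0.0001, -0.0034, -0.0006, 0.0004, -0.0009]]
```

View pics/w11.png

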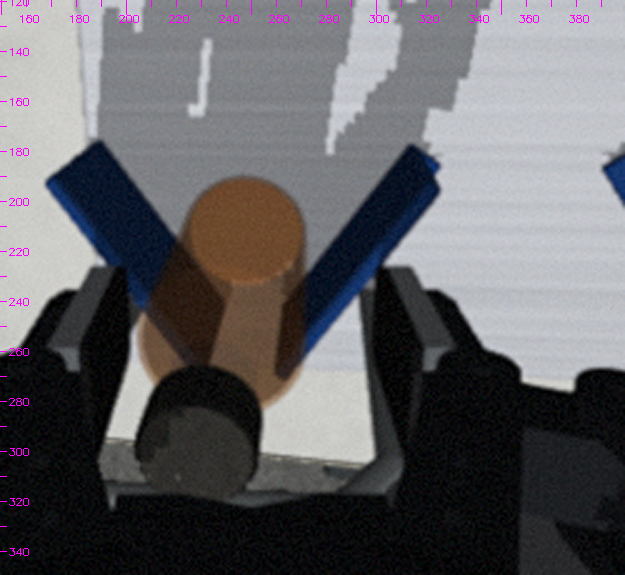

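View pics/s11.png

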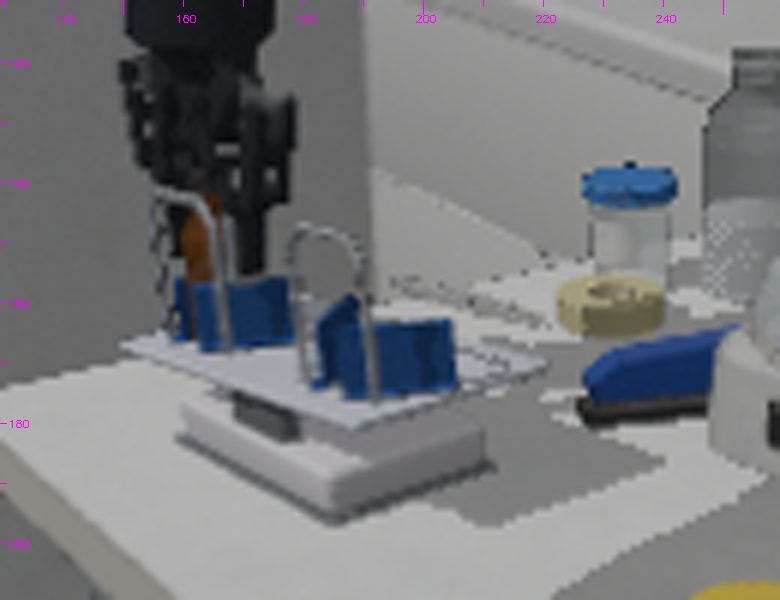

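>>> drive_tool(
  plan=[
    [0.015,0,0,0,0,0],
    [0.025,0,0,0,0,0],
    [0.025,0,-0.003,0,0,0],
    [0.025,0,-0.003,0,0,0],
    [0.015,0,-0.02,0,0,0],
    [0.005,0,-0.04,0,0,0],
    [0,0,-0.05,0,0,0],
    [0,0,-0.04,0,0,0],
    [0,0,0,0,0,0],
  ],
)

```text
clock: 12.13
position: [525.7, 359.9, 184.4]
ee_rot: [3.141, 0.006, 0.115]
ft_force: [0.4, 0.6, -0.7]
opening: 51.2
```

```bash
python3 - <<'E'
from plan import *
w=snap("wrist","w12"); crop(w,0,0,512,384,1.5,"w12")
plan([560,-50,210],0.122,11)
E
```

```text
from [524.9 359.4 182.5] [3.14  0.008 0.114] clock 12.1833 step mm 37.4 deg 0.06
[[-0.0018, 0.0622, -0.0041, 0.0001, 0.0005, -0.0005], [-0.0019, 0.0622, -0.0041, 0.0001, 0.0005, -0.0005], [-0.0019, 0.0622, -0.0041, 0.0001, 0.0005, -0.0005], [-0.0019, 0.0622, -0.0041, 0.0001, 0.0005, -0.0005], [-0.002, 0.0622, -0.0041, 0.0001, 0.0005, -0.0005], [-0.002, 0.0622, -0.0041, 0.0001, 0.0005, -0.0005], [-0.0021, 0.0622, -0.0041, 0.0001, 0.0005, -0.0005], [-0.0021, 0.0622, -0.0041, 0.0001, 0.0005, -0.0005], [-0.0021, 0.0622, -0.0041, 0.0001, 0.0005, -0.0005], [-0.0022, 0.0622, -0.0041, 0.0001, 0.0005, -0.0005], [-0.0022, 0.0622, -0.0042, 0.0001, 0.0005, -0.0005]]
```

View pics/w12.png

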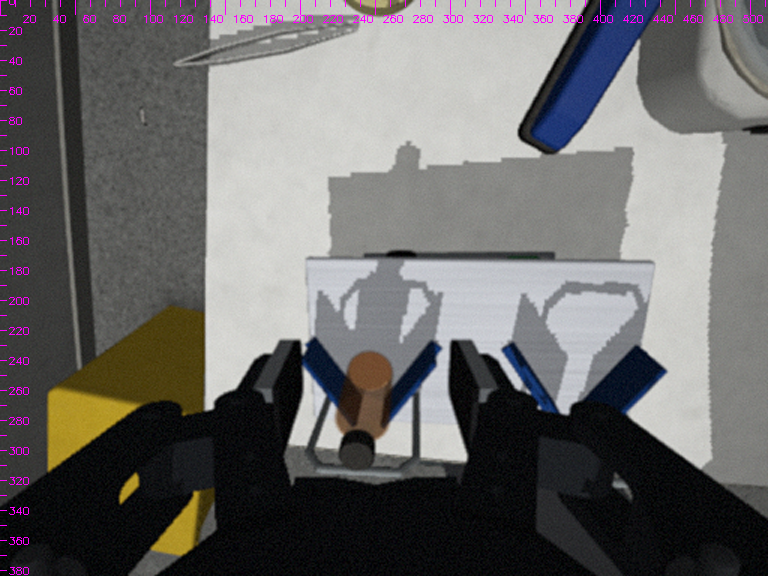

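>>> drive_tool(
  plan=[
    [0,0.04,-0.02,0,0,0],
    [-0.002,0.062,-0.008,0,0,0],
    [-0.002,0.062,-0.008,0,0,0],
    [-0.002,0.062,-0.004,0,0,0],
    [-0.002,0.062,-0.004,0,0,0],
    [-0.002,0.062,-0.004,0,0,0],
    [-0.002,0.062,-0.004,0,0,0],
    [-0.002,0.062,-0.004,0,0,0],
    [-0.002,0.062,-0.004,0,0,0],
    [-0.002,0.062,-0.004,0,0,0],
    [-0.002,0.062,-0.004,0,0,0],
  ],
  fingers=0.75,
)

```text
clock: 13.1
position: [558.8, -38.0, 213.1]
ee_rot: [-3.138, 0.022, 0.138]
ft_force: [0.0, -0.3, 0.5]
opening: 64.0
```

```bash
python3 - <<'E'
from plan import *
plan([556,-388,205],0.122,9)
E
```

```text
from [558.8 -38.  213.1] [-3.138  0.022  0.138] clock 13.1 step mm 38.9 deg 0.18
[[-0.0094, 0.0641, 0.0015, -0.0002, 0.0017, 0.0012], [-0.0093, 0.0641, 0.0015, -0.0002, 0.0017, 0.0012], [-0.0092, 0.0642, 0.0015, -0.0002, 0.0017, 0.0012], [-0.0091, 0.0642, 0.0015, -0.0002, 0.0017, 0.0012], [-0.009, 0.0642, 0.0015, -0.0002, 0.0017, 0.0012], [-0.0088, 0.0642, 0.0015, -0.0002, 0.0017, 0.0012], [-0.0087, 0.0642, 0.0015, -0.0002, 0.0017, 0.0012], [-0.0086, 0.0642, 0.0015, -0.0002, 0.0017, 0.0012], [-0.0085, 0.0643, 0.0015, -0.0002, 0.0017, 0.0012]]
```

>>> drive_tool(
  plan=[
    [-0.009,0.062,0,0,0.002,0.001],
    [-0.009,0.062,0,0,0.002,0.001],
    [-0.009,0.062,0,0,0.002,0.001],
    [-0.009,0.062,0,0,0.002,0.001],
    [-0.009,0.062,0,0,0.002,0.001],
    [-0.009,0.062,0,0,0.002,0.001],
    [-0.009,0.062,0,0,0.002,0.001],
    [-0.004,0.03,0,0,0,0],
    [-0.002,0.01,0,0,0,0],
    [0,0,0,0,0,0],
  ],
)

```text
clock: 13.93
position: [547.1, -351.1, 202.2]
ee_rot: [-3.139, 0.015, 0.114]
ft_force: [0.1, 0.1, -0.3]
opening: 64.0
```

```bash
python3 - <<'E'
from plan import *
w=snap("wrist","w13"); crop(w,0,0,512,384,1.5,"w13")
plan([566,-389,120],0.122,4)
E
```

```text
from [ 547.3 -349.8  202. ] [-3.138  0.015  0.115] clock 13.9833 step mm 23.2 deg 0.24
[[0.0064, 0.0172, 0.034, -0.0007, 0.0025, -0.0011], [0.0062, 0.0172, 0.034, -0.0007, 0.0025, -0.0011], [0.0061, 0.0172, 0.0341, -0.0007, 0.0025, -0.0011], [0.0059, 0.0172, 0.0341, -0.0007, 0.0025, -0.0011]]
```

View pics/w13.png

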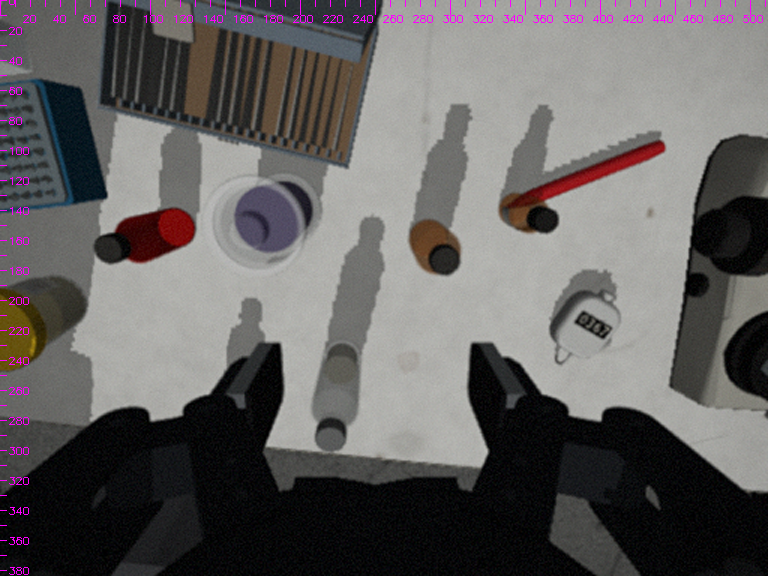

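```bash
python3 - <<'E'
from h import *
w=load("w13")
print(atz(w,444/1.5-.2,259/1.5-.2,90),atz(w,543/1.5,219/1.5,70),atz(w,331/1.5,434/1.5,114))
crop(w,255,130,325,200,8,"w13a",proj(w,[[562,-390,90],[562,-390,0]]+[[562+16*np.cos(a),-390+16*np.sin(a),z] for a in np.linspace(0,6.2,18) for z in (0,)]))
E
```

```text
[ 561.90183474 -389.65293776   90.        ] [ 590.41109176 -451.78890982   70.        ] [ 449.52332089 -333.89573685  114.        ]
```

View pics/w13a.png

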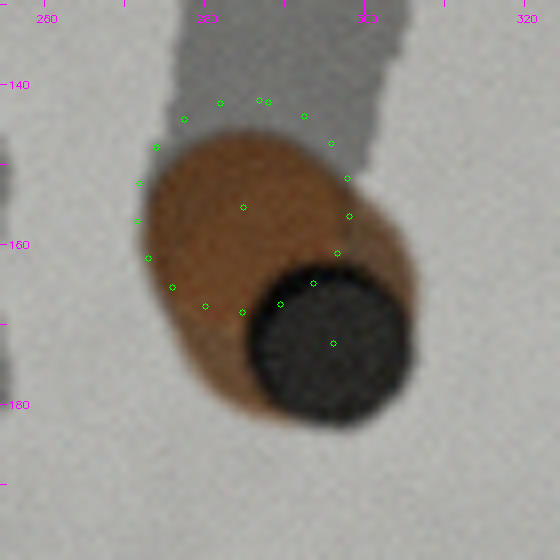

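>>> drive_tool(
  plan=[
    [0.008,0.018,0.022,0,0.0025,-0.001],
    [0.008,0.018,0.03,0,0.0025,-0.001],
    [0.006,0.018,0.03,0,0.0025,-0.001],
    [0.005,0.008,0.025,0,0.0025,-0.001],
    [0.002,0.002,0.01,0,0,0],
    [0,0,0,0,0,0],
  ],
)

```text
clock: 14.48
position: [574.9, -370.3, 127.0]
ee_rot: [-3.125, -0.003, 0.137]
ft_force: [-0.1, 0.2, 0.1]
opening: 63.8
```

```bash
python3 - <<'E'
from plan import *
plan([567,-388.8,36],0.122,5)
E
```

```text
from [ 574.9 -370.3  127. ] [-3.125e+00 -3.000e-03  1.370e-01] clock 14.4833 step mm 18.6 deg 0.25
[[-0.0036, 0.0062, 0.0302, -0.0022, -0.0004, 0.002], [-0.0035, 0.0062, 0.0303, -0.0022, -0.0004, 0.002], [-0.0035, 0.0061, 0.0303, -0.0022, -0.0004, 0.002], [-0.0034, 0.006, 0.0303, -0.0022, -0.0004, 0.002], [-0.0034, 0.0059, 0.0303, -0.0022, -0.0004, 0.002]]
```

Lateral correction first, at this height.

>>> drive_tool(
  plan=[
    [-0.006,0.012,0,-0.003,0,0.003],
    [-0.005,0.012,0.002,-0.003,0,0.003],
    [-0.002,0.006,0.002,-0.003,0,0.002],
    [0,0,0,0,0,0],
    [0,0,0,0,0,0],
  ],
)

```text
clock: 14.9
position: [570.8, -387.4, 126.6]
ee_rot: [-3.14, -0.005, 0.128]
ft_force: [0.8, -0.6, 0.5]
opening: 63.8
```

```bash
python3 - <<'E'
from plan import *
plan([567,-388.8,36],0.122,5)
w=snap("wrist","w14"); crop(w,100,80,400,280,2.6,"w14",proj(w,[[560.5,-389.5,90],[560.5,-389.5,0]]))
E
```

```text
from [ 570.8 -387.4  126.6] [-3.14  -0.005  0.128] clock 14.9 step mm 18.1 deg 0.09
[[-0.0015, 0.0004, 0.0302, -0.0002, -0.0007, 0.0007], [-0.0014, 0.0003, 0.0302, -0.0002, -0.0007, 0.0007], [-0.0014, 0.0003, 0.0302, -0.0002, -0.0007, 0.0007], [-0.0014, 0.0003, 0.0302, -0.0002, -0.0007, 0.0007], [-0.0013, 0.0003, 0.0302, -0.0002, -0.0007, 0.0007]]
```

View pics/w14.png

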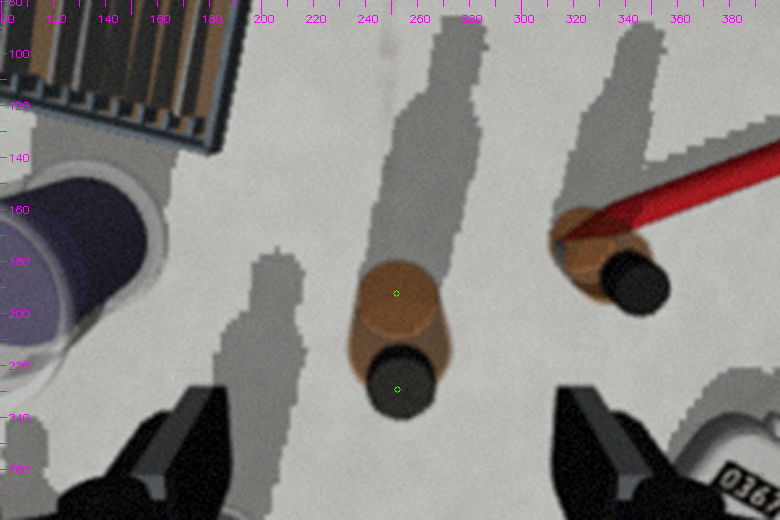

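>>> drive_tool(
  plan=[
    [-0.001,0.001,0.02,0,0,0],
    [-0.001,0.001,0.025,0,0,0],
    [-0.001,0.0,0.025,0,0,0],
    [0,0,0.01,0,0,0],
    [0,0,0,0,0,0],
  ],
)

```text
clock: 15.37
position: [570.4, -389.4, 77.1]
ee_rot: [3.141, -0.009, 0.127]
ft_force: [0.3, -0.1, 0.3]
opening: 64.1
```

```bash
python3 - <<'E'
from plan import *
plan([568,-389.7,36],0.122,4)
E
```

```text
from [ 570.4 -389.4   77.1] [ 3.141 -0.009  0.127] clock 15.3667 step mm 10.3 deg 0.15
[[-0.0011, -0.0, 0.0171, 0.0001, -0.0014, 0.0009], [-0.0011, -0.0, 0.0171, 0.0001, -0.0014, 0.0009], [-0.0011, -0.0, 0.0171, 0.0001, -0.0014, 0.0009], [-0.001, -0.0, 0.0171, 0.0001, -0.0014, 0.0009]]
```

>>> drive_tool(
  plan=[
    [-0.001,0,0.018,0,-0.0015,0.001],
    [-0.001,0,0.018,0,-0.0015,0.001],
    [-0.001,0,0.018,0,-0.0015,0.001],
    [-0.001,0,0.01,0,-0.0015,0.001],
    [0,0,0.003,0,0,0],
    [0,0,0,0,0,0],
  ],
)

```text
clock: 15.87
position: [568.2, -389.6, 32.6]
ee_rot: [3.141, 0.001, 0.121]
ft_force: [0.1, 0.5, -1.1]
opening: 63.9
```

```bash
python3 - <<'E'
from plan import *
plan([568,-389.7,36],0.122,2)
w=snap("wrist","w15"); crop(w,100,80,400,280,2.6,"w15")
E
```

```text
from [ 568.2 -389.6   32.6] [3.141e+00 1.000e-03 1.210e-01] clock 15.8667 step mm 1.7 deg 0.05
[[-0.0002, 0.0, -0.0028, 0.0001, 0.0004, -0.0003], [-0.0002, 0.0, -0.0028, 0.0001, 0.0004, -0.0003]]
```

View pics/w15.png

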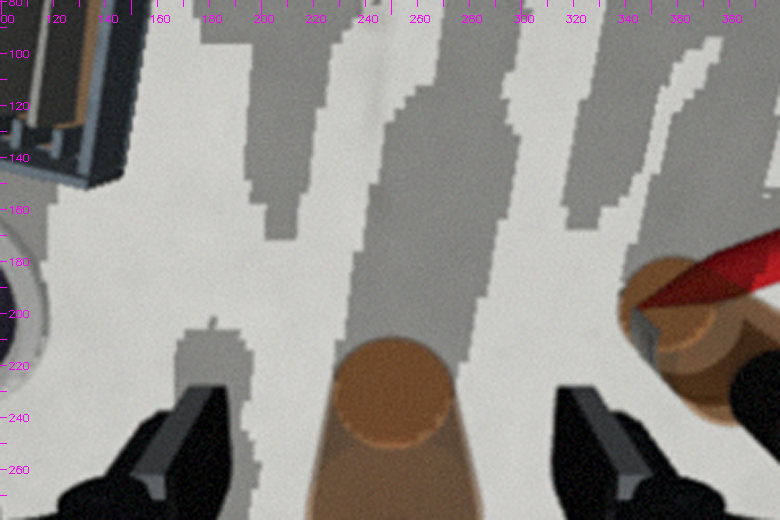

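>>> drive_tool(
  plan=[
    [0,0,-0.003,0,0,0],
    [0,0,-0.002,0,0,0],
    [0,0,0,0,0,0],
    [0,0,0,0,0,0],
    [0,0,0,0,0,0],
    [0,0,0,0,0,0],
  ],
  fingers=0,
  force=40,
)

```text
clock: 16.42
position: [569.4, -390.4, 38.3]
ee_rot: [3.139, -0.002, 0.121]
ft_force: [0.7, 0.2, -0.9]
opening: 30.2
```

>>> drive_tool(
  plan=[
    [0,0,-0.02,0,0,0],
    [0,0,-0.045,0,0,0],
    [0,0,-0.05,0,0,0],
    [0,0,-0.05,0,0,0],
    [0,0,-0.05,0,0,0],
    [0,0,-0.04,0,0,0],
    [0,0,-0.03,0,0,0],
    [0,0,-0.01,0,0,0],
    [0,0,0,0,0,0],
  ],
)

```text
clock: 17.17
position: [567.1, -389.4, 227.1]
ee_rot: [3.141, 0.001, 0.12]
ft_force: [0.4, -0.3, -2.3]
opening: 30.4
```

```bash
python3 - <<'E'
from plan import *
plan([560,-100,215],0.122,8)
w=snap("side","s16"); crop(w,250,100,450,300,3,"s16")
E
```

```text
from [ 567.1 -389.4  227.1] [3.141e+00 1.000e-03 1.200e-01] clock 17.1667 step mm 36.2 deg 0.02
[[0.0057, -0.06, 0.0025, 0.0, 0.0001, -0.0002], [0.0058, -0.06, 0.0025, 0.0, 0.0001, -0.0002], [0.0058, -0.06, 0.0025, 0.0, 0.0001, -0.0002], [0.0058, -0.06, 0.0025, 0.0, 0.0001, -0.0002], [0.0058, -0.06, 0.0025, 0.0, 0.0001, -0.0002], [0.0058, -0.06, 0.0025, 0.0, 0.0001, -0.0002], [0.0058, -0.06, 0.0025, 0.0, 0.0001, -0.0002], [0.0059, -0.06, 0.0025, 0.0, 0.0001, -0.0002]]
```

View pics/s16.png

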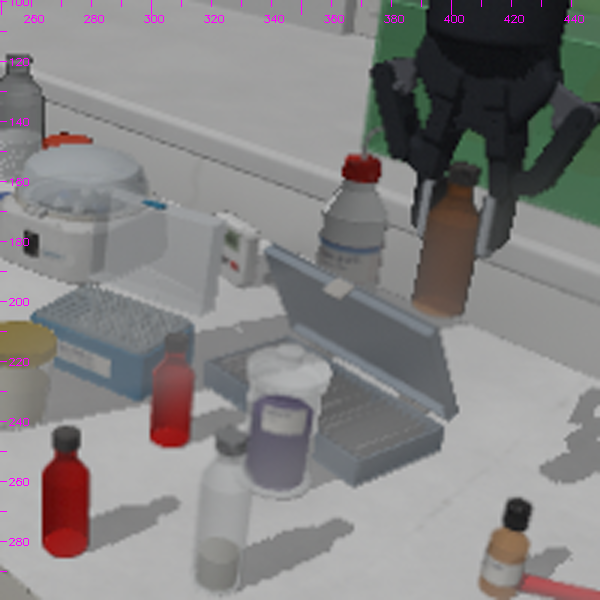

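>>> drive_tool(
  plan=[
    [0.004,-0.035,0,0,0,0],
    [0.006,-0.06,0,0,0,0],
    [0.006,-0.06,0,0,0,0],
    [0.006,-0.06,-0.002,0,0,0],
    [0.006,-0.06,-0.002,0,0,0],
    [0.006,-0.06,-0.002,0,0,0],
    [0.006,-0.06,-0.002,0,0,0],
    [0.006,-0.06,-0.002,0,0,0],
  ],
)

```text
clock: 17.88
position: [552.3, -114.5, 218.7]
ee_rot: [3.14, 0.023, 0.1]
ft_force: [1.4, 0.4, -1.8]
opening: 30.3
```

```bash
python3 - <<'E'
from plan import *
plan([532,231,200],0.122,9)
E
```

```text
from [ 552.3 -114.5  218.7] [3.14  0.023 0.1  ] clock 17.8833 step mm 38.5 deg 0.2
[[0.0027, -0.064, 0.0033, 0.0001, 0.0017, -0.0016], [0.0029, -0.064, 0.0033, 0.0001, 0.0017, -0.0016], [0.003, -0.064, 0.0033, 0.0001, 0.0017, -0.0016], [0.0032, -0.064, 0.0033, 0.0001, 0.0017, -0.0016], [0.0033, -0.064, 0.0034, 0.0001, 0.0017, -0.0016], [0.0035, -0.064, 0.0034, 0.0001, 0.0017, -0.0016], [0.0036, -0.064, 0.0034, 0.0001, 0.0017, -0.0016], [0.0038, -0.064, 0.0034, 0.0001, 0.0017, -0.0016], [0.0039, -0.064, 0.0034, 0.0001, 0.0017, -0.0016]]
```

>>> drive_tool(
  plan=[
    [0.003,-0.06,0,0,0.003,-0.002],
    [0.003,-0.06,0,0,0.003,-0.002],
    [0.003,-0.06,0,0,0.003,-0.002],
    [0.003,-0.06,0,0,0.003,-0.002],
    [0.004,-0.06,0,0,0.003,-0.002],
    [0.004,-0.06,0,0,0.003,-0.002],
    [0.004,-0.06,0,0,0.003,-0.002],
    [0.003,-0.035,0,0,0.002,0],
    [0.001,-0.015,0,0,0.001,0],
    [0,0,0,0,0,0],
    [0,0,0,0,0,0],
  ],
)

```text
clock: 18.8
position: [521.4, 192.0, 201.6]
ee_rot: [3.141, 0.016, 0.137]
ft_force: [0.6, -1.1, -0.5]
opening: 30.2
```

```bash
python3 - <<'E'
from plan import *
plan([530,230.3,125],0.122,5)
E
```

```text
from [521.4 192.  201.6] [3.141 0.016 0.137] clock 18.8 step mm 17.2 deg 0.26
[[0.005, -0.0123, 0.0254, 0.0001, 0.0022, 0.0021], [0.0049, -0.0123, 0.0255, 0.0001, 0.0022, 0.0021], [0.0048, -0.0123, 0.0255, 0.0001, 0.0022, 0.0021], [0.0046, -0.0123, 0.0255, 0.0001, 0.0022, 0.0021], [0.0045, -0.0123, 0.0255, 0.0001, 0.0022, 0.0021]]
```

>>> drive_tool(
  plan=[
    [0.006,-0.015,0.02,0,0.0022,0.002],
    [0.005,-0.015,0.025,0,0.0022,0.002],
    [0.005,-0.014,0.025,0,0.0022,0.002],
    [0.004,-0.012,0.025,0,0.0022,0.002],
    [0.003,-0.006,0.015,0,0.001,0.001],
    [0,0,0,0,0,0],
    [0,0,0,0,0,0],
  ],
)

```text
clock: 19.38
position: [533.5, 218.2, 128.8]
ee_rot: [3.133, 0.001, 0.102]
ft_force: [0.4, -0.6, -1.4]
opening: 30.4
```

```bash
python3 - <<'E'
from plan import *
plan([529,230.2,110],0.122,3)
p=np.load("rk.npy")
w=snap("wrist","w17"); crop(w,0,0,512,384,1.5,"w17")
E
```

```text
from [533.5 218.2 128.8] [3.133e+00 1.000e-03 1.020e-01] clock 19.3833 step mm 7.6 deg 0.41
[[-0.0018, -0.007, 0.0104, 0.0019, 0.0003, -0.0044], [-0.0018, -0.007, 0.0104, 0.0019, 0.0003, -0.0044], [-0.0017, -0.0069, 0.0104, 0.0019, 0.0003, -0.0044]]
```

View pics/w17.png

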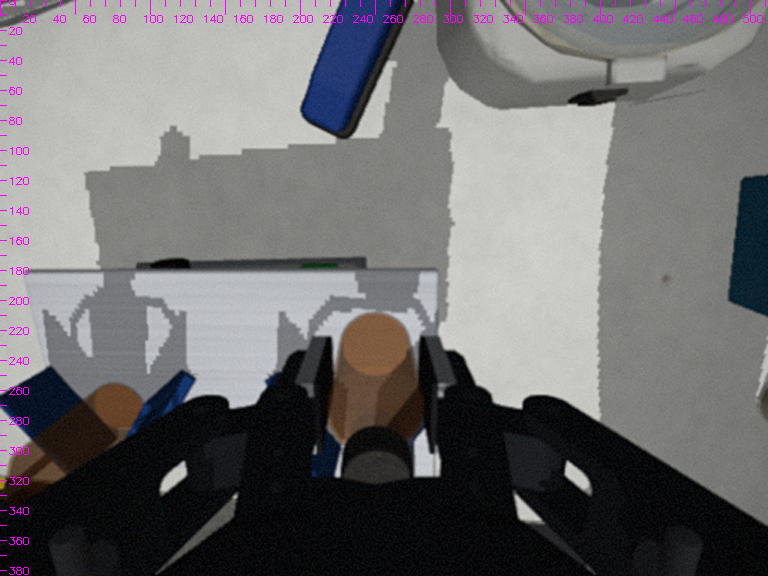

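>>> drive_tool(
  plan=[
    [-0.002,-0.009,0.004,0.002,0,-0.005],
    [-0.002,-0.009,0.006,0.002,0,-0.005],
    [-0.001,-0.005,0.006,0.002,0,-0.003],
    [0,0,0.004,0,0,0],
    [0,0,0,0,0,0],
  ],
)

```text
clock: 19.85
position: [530.6, 231.2, 118.4]
ee_rot: [-3.139, -0.003, 0.121]
ft_force: [-0.4, -0.6, -1.7]
opening: 30.3
```

```bash
python3 - <<'E'
from plan import *
plan([529,230.2,108],0.122,3)
EOF
E
```

```text
from [530.6 231.2 118.4] [-3.139e+00 -3.000e-03  1.210e-01] clock 19.85 step mm 3.5 deg 0.08
[[-0.0009, 0.0004, 0.0058, -0.0005, -0.0007, -0.0003], [-0.0009, 0.0004, 0.0058, -0.0005, -0.0007, -0.0003], [-0.0009, 0.0004, 0.0058, -0.0005, -0.0007, -0.0003]]Traceback (most recent call last):
  File "<stdin>", line 3, in <module>
NameError: name 'EOF' is not defined
```

>>> drive_tool(
  plan=[
    [-0.001,0.0005,0.007,0,-0.0005,0],
    [-0.001,0.0005,0.008,0,-0.0005,0],
    [0,0,0.008,0,0,0],
    [0,0,0.003,0,0,0],
    [0,0,0,0,0,0],
  ],
)

```text
clock: 20.27
position: [530.0, 230.5, 101.8]
ee_rot: [-3.139, -0.003, 0.121]
ft_force: [0.9, 0.8, -0.2]
opening: 30.2
```

```bash
python3 - <<'E'
from plan import *
plan([473,223.4,101],0.122,6)
w=snap("side","s18"); crop(w,130,110,260,210,6,"s18")
E
```

```text
from [530.  230.5 101.8] [-3.139e+00 -3.000e-03  1.210e-01] clock 20.2667 step mm 9.6 deg 0.04
[[-0.016, 0.0001, 0.0002, -0.0003, -0.0004, -0.0001], [-0.016, 0.0001, 0.0002, -0.0003, -0.0004, -0.0001], [-0.016, 0.0, 0.0002, -0.0003, -0.0004, -0.0001], [-0.016, 0.0, 0.0002, -0.0003, -0.0004, -0.0001], [-0.016, 0.0, 0.0002, -0.0003, -0.0004, -0.0001], [-0.016, 0.0, 0.0002, -0.0003, -0.0004, -0.0001]]
```

View pics/s18.png

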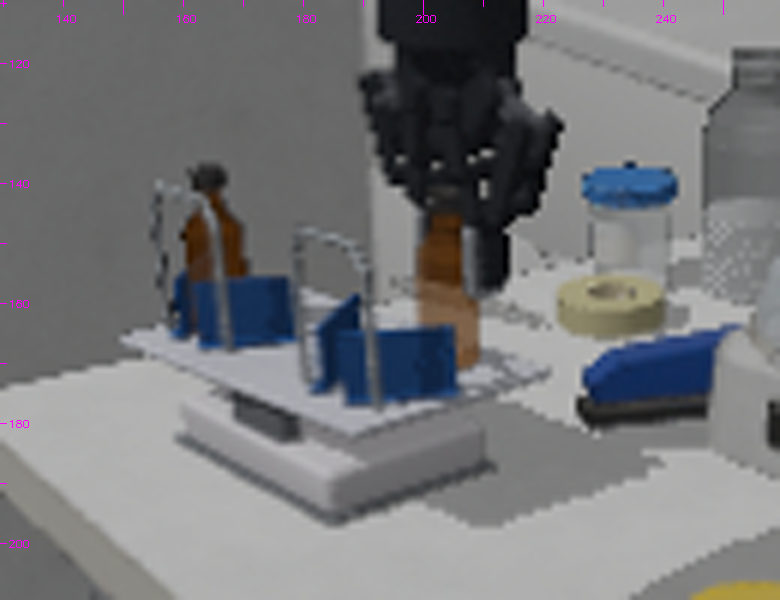

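Vial on the tray's near apron, tray pressed partly level. Slide in.

>>> drive_tool(
  plan=[
    [-0.012,0,0,0,0,0],
    [-0.016,0,0,0,0,0],
    [-0.016,0,0,0,0,0],
    [-0.016,0,0,0,0,0],
    [-0.012,0,0,0,0,0],
    [-0.004,0,0,0,0,0],
    [0,0,0,0,0,0],
  ],
)

```text
clock: 20.9
position: [479.7, 224.1, 102.5]
ee_rot: [-3.139, -0.004, 0.121]
ft_force: [1.1, 0.8, -0.6]
opening: 30.5
```

```bash
python3 - <<'E'
from plan import *
plan([473,223.4,101],0.122,2)
E
```

```text
from [479.7 224.1 102.5] [-3.139 -0.004  0.121] clock 20.9 step mm 3.5 deg 0.14
[[-0.0056, -0.0001, 0.0013, -0.0009, -0.0013, -0.0004], [-0.0056, -0.0001, 0.0013, -0.0009, -0.0013, -0.0004]]
```

>>> drive_tool(
  plan=[
    [-0.006,0,0.001,0,-0.001,0],
    [-0.006,0,0.002,0,-0.001,0],
    [-0.006,0,0.001,0,-0.002,0],
    [-0.004,0,0,0,-0.001,0],
  ],
)

```text
clock: 21.23
position: [477.6, 224.5, 102.7]
ee_rot: [-3.137, -0.02, 0.12]
ft_force: [4.1, 1.8, -3.9]
opening: 30.3
```

```bash
python3 - <<'E'
from plan import *
w=snap("wrist","w19"); crop(w,100,120,400,350,2.6,"w19")
w=snap("side","s19"); crop(w,150,110,250,210,6,"s19")
E
```

```text
(no output)
```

View pics/w19.png

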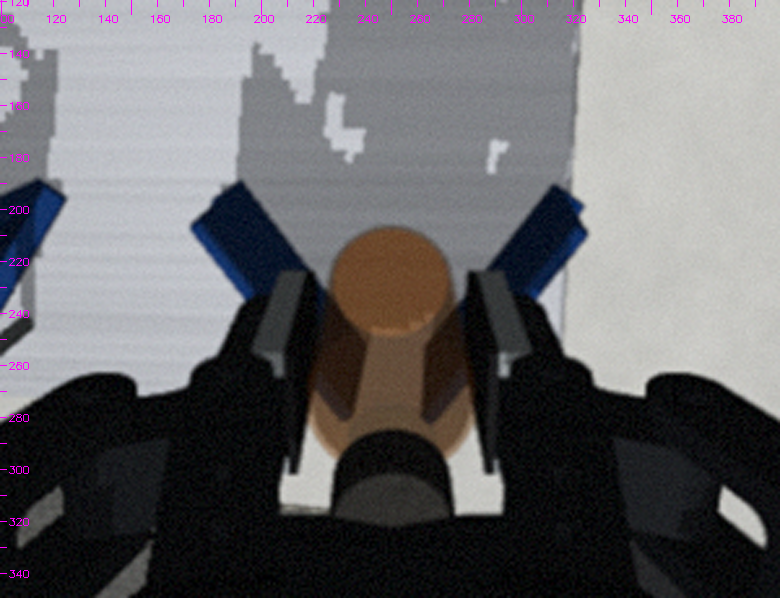

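View pics/s19.png

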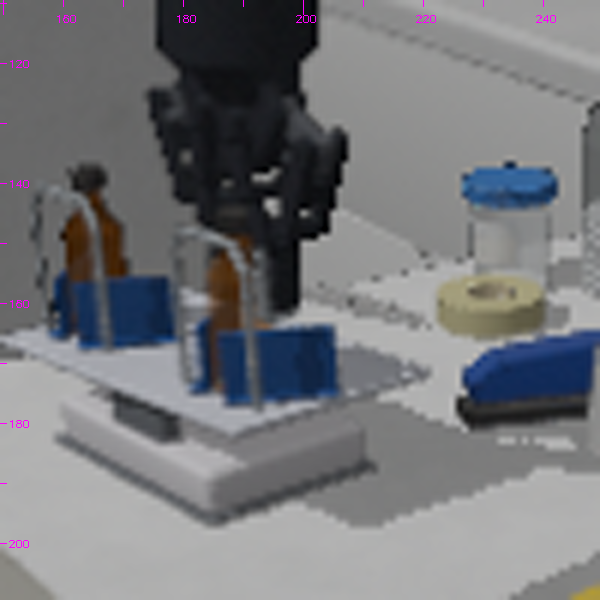

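>>> drive_tool(
  plan=[
    [0.001,0,0.002,-0.001,-0.006,0],
    [0.0,0,0.003,-0.001,-0.006,0],
    [0,0,0.003,0,-0.004,0],
    [0,0,0,0,0,0],
  ],
)

```text
clock: 21.67
position: [478.5, 223.6, 97.7]
ee_rot: [-3.141, 0.007, 0.119]
ft_force: [1.7, -0.1, -0.1]
opening: 30.0
```

Push once more to confirm seating, with pitch near zero, then release.

>>> drive_tool(
  plan=[
    [-0.004,0,0,0,0.001,0],
    [-0.005,0,0,0,0,0],
    [-0.005,0,0,0,-0.002,0],
  ],
)

```text
clock: 21.92
position: [476.7, 223.2, 98.5]
ee_rot: [-3.142, -0.006, 0.118]
ft_force: [7.6, 0.7, -2.8]
opening: 30.7
```

>>> drive_tool(
  plan=[
    [0,0,0,0,0,0],
    [0,0,0,0,0,0],
    [0,0,0,0,0,0],
    [0,0,0,0,0,0],
  ],
  fingers=0.6,
)

```text
clock: 22.25
position: [471.8, 223.1, 97.8]
ee_rot: [-3.141, 0.003, 0.119]
ft_force: [0.2, -0.2, -0.6]
opening: 51.3
```

```bash
python3 - <<'E'
from plan import *
w=snap("wrist","w20"); crop(w,100,120,400,350,2.6,"w20")
w=snap("side","s20"); crop(w,150,110,250,210,6,"s20")
plan([545,232,105],0.122,6)
E
```

```text
from [472.1 223.1  97.8] [-3.141e+00  2.000e-03  1.190e-01] clock 22.35 step mm 12.3 deg 0.04
[[0.0204, -0.0, -0.002, -0.0001, 0.0003, -0.0004], [0.0204, -0.0, -0.002, -0.0001, 0.0003, -0.0004], [0.0204, -0.0, -0.002, -0.0001, 0.0003, -0.0004], [0.0204, -0.0, -0.002, -0.0001, 0.0003, -0.0004], [0.0204, -0.0, -0.002, -0.0001, 0.0003, -0.0004], [0.0204, 0.0, -0.002, -0.0001, 0.0003, -0.0004]]
```

View pics/w20.png

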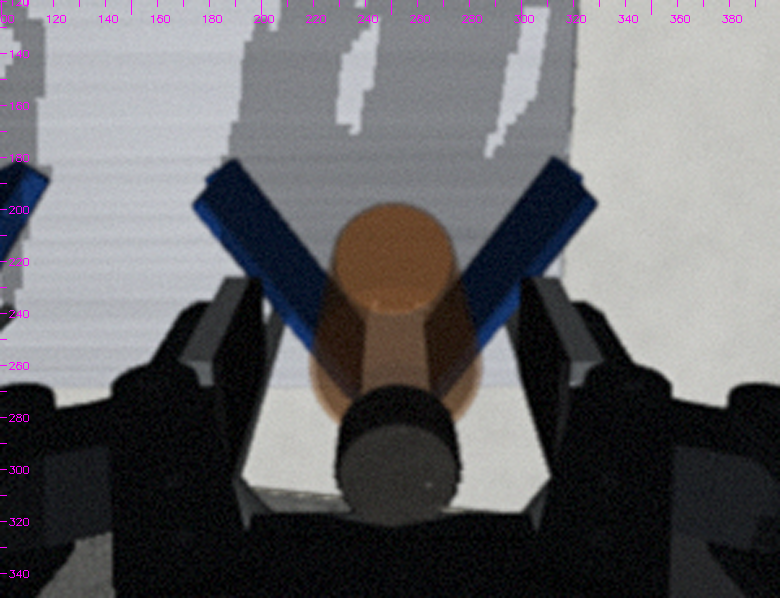

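View pics/s20.png

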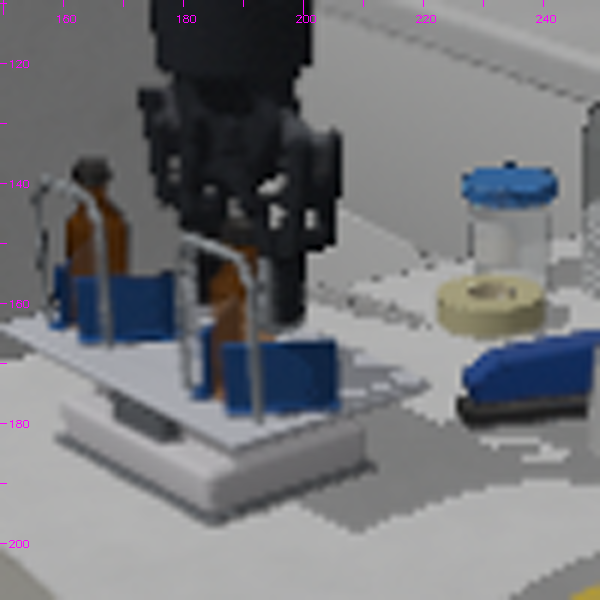

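>>> drive_tool(
  plan=[
    [0.015,0,0,0,0,0],
    [0.022,0,0,0,0,0],
    [0.022,0,-0.002,0,0,0],
    [0.025,0,-0.003,0,0,0],
    [0.025,-0.01,-0.02,0,0,0],
    [0.015,-0.04,-0.05,0,0,0],
    [0.01,-0.04,-0.05,0,0,0],
    [0,-0.03,-0.05,0,0,0],
    [0,0,-0.02,0,0,0],
    [0,0,0,0,0,0],
    [0,0,0,0,0,0],
  ],
)

```text
clock: 23.27
position: [550.8, 306.2, 217.2]
ee_rot: [3.137, 0.008, 0.116]
ft_force: [0.0, -0.2, -0.1]
opening: 51.5
```

```bash
python3 - <<'E'
from plan import *
p=np.load("rk.npy");c,s_=np.cos(p[2]),np.sin(p[2])
W=lambda q:[q[0]*c-q[1]*s_+p[0],q[0]*s_+q[1]*c+p[1],q[2]]
pts=[]
for y in(66,-66):
    pts+=[W((22.1,y,150)),W((22.1,y,60))]+[W((22.1+16*np.cos(a),y+16*np.sin(a),60)) for a in np.linspace(0,6.28,13)]
pts+=[W(q) for q in[(-60,-110,60),(-60,110,60),(-5.9,105.2,95),(-5.9,26.8,95),(-5.9,-105.2,95)]]
for n,f in(("wrist","w21"),("side","s21"),("scene","c21")):
    w=snap(n,f)
    if n=="wrist": crop(w,0,0,512,384,1.5,f,proj(w,pts))
    elif n=="side": crop(w,140,120,230,200,7.5,f,proj(w,pts))
    else: crop(w,135,140,235,210,7.5,f,proj(w,pts))
E
```

```text
(no output)
```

View pics/w21.png

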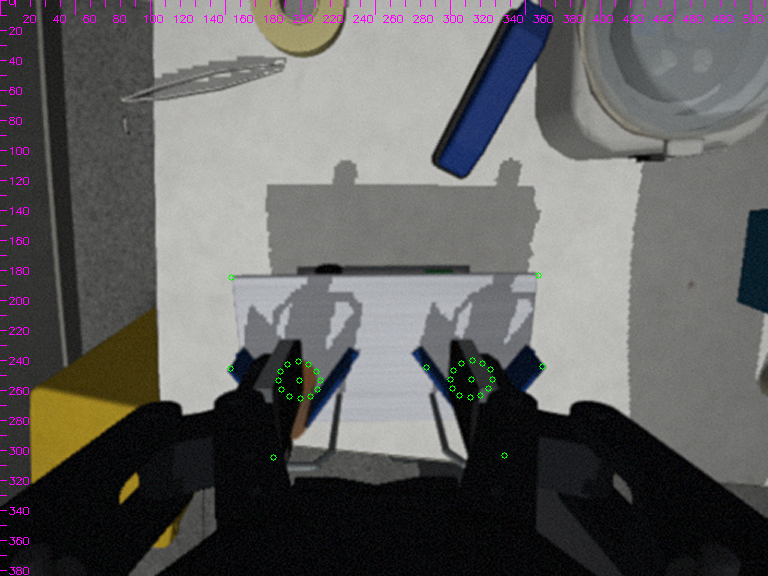

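View pics/s21.png

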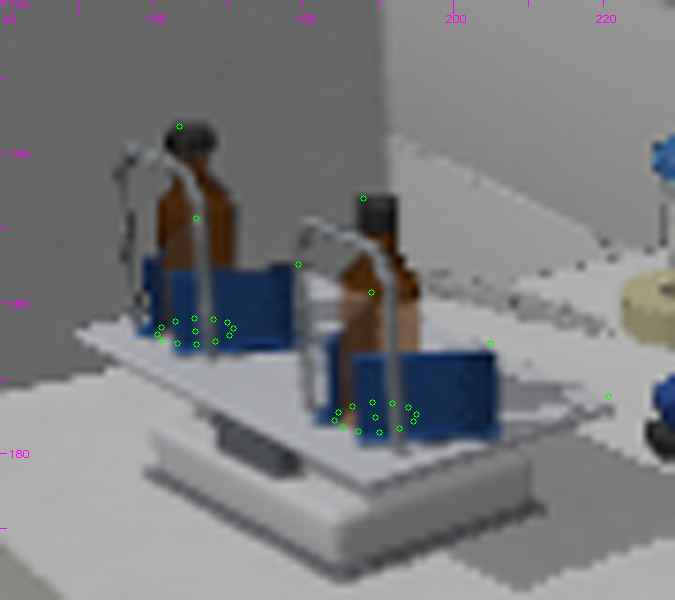

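View pics/c21.png

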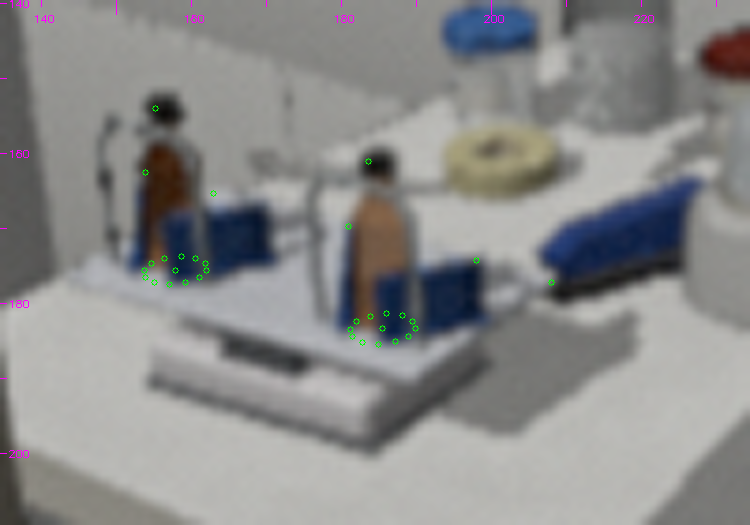

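>>> drive_tool(
  plan=[
    [-0.01,0.005,-0.05,0,0.003,0],
    [-0.03,0.005,-0.05,0,0.002,0],
    [-0.045,0.005,-0.01,0,0.001,0],
    [-0.045,0,0,0,0,0],
    [-0.045,0,0,0,0,0],
    [-0.025,0,0,0,0,0],
    [-0.01,0,0,0,0,0],
    [0,0,0,0,0,0],
    [0,0,0,0,0,0],
  ],
  fingers=1,
)

```text
clock: 24.17
position: [418.0, 270.6, 273.9]
ee_rot: [3.122, 0.021, 0.101]
ft_force: [1.0, 0.4, -0.9]
opening: 85.3
```

```bash
python3 - <<'E'
from plan import *
p=np.load("rk.npy");c,s_=np.cos(p[2]),np.sin(p[2])
W=lambda q:[q[0]*c-q[1]*s_+p[0],q[0]*s_+q[1]*c+p[1],q[2]]
pts=[]
for y in(66,-66):
    pts+=[W((22.1,y,150)),W((22.1,y,60))]+[W((22.1+16*np.cos(a),y+16*np.sin(a),60)) for a in np.linspace(0,6.28,13)]
pts+=[W(q) for q in[(-60,-110,60),(-60,110,60),(-5.9,105.2,95),(-5.9,26.8,95),(-5.9,-105.2,95),(-5.9,-26.8,95)]]
w=snap("wrist","w22"); 
crop(w,120,60,390,250,2.9,"w22",proj(w,pts))
E
```

```text
(no output)
```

View pics/w22.png

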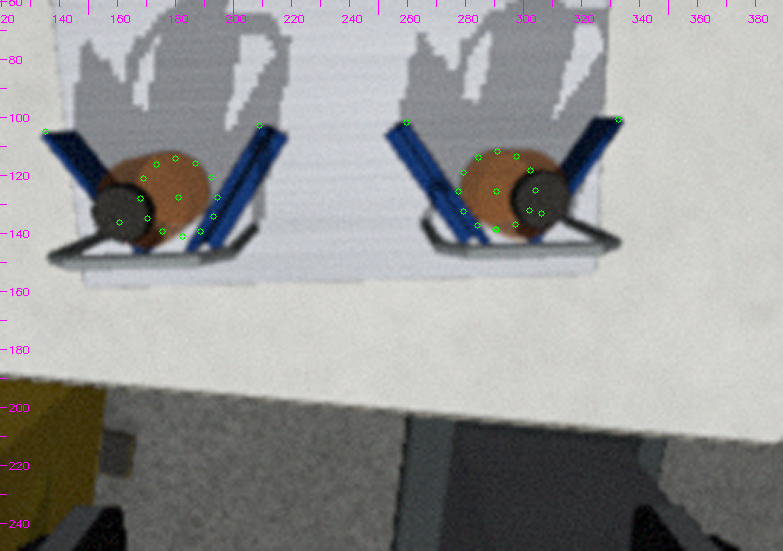

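```bash
python3 - <<'E'
from plan import *
w=snap("wrist","w23"); crop(w,130,85,215,155,9,"w23a"); crop(w,245,80,340,150,8,"w23b")
from plant import state; print(state()["clock"],state()["joint_velocities"].round(3))
E
```

```text
24.2667 [ 0.001  0.003  0.    -0.013  0.001 -0.001 -0.002]
```

View pics/w23a.png

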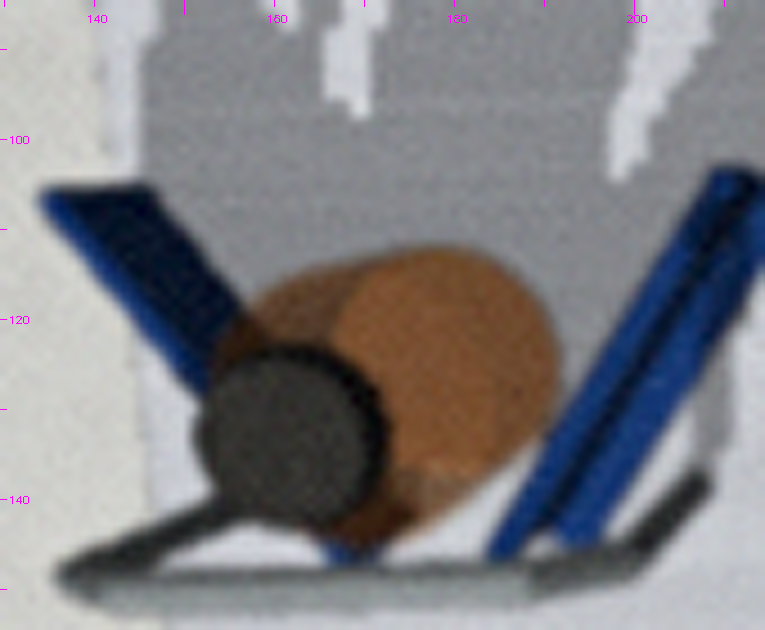

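View pics/w23b.png

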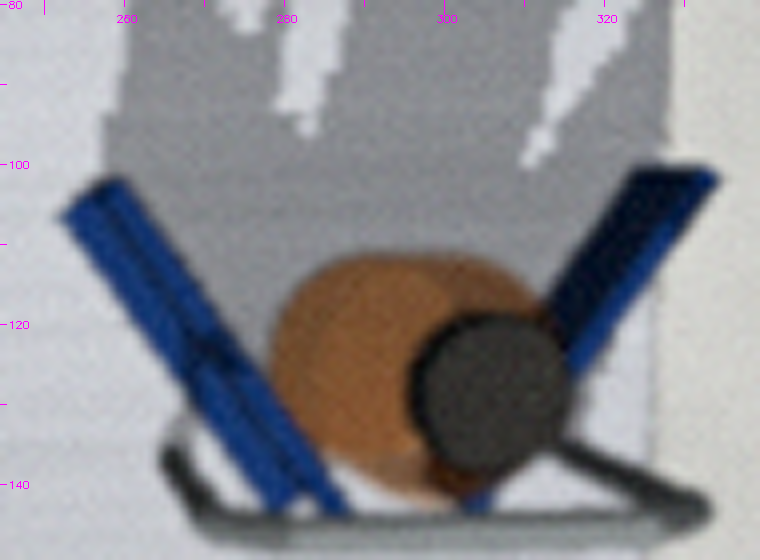

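```bash
python3 - <<'E'
from h import *
a=load("side0")["image"];b=snap("side","s24")
crop(b,235,195,435,305,4,"s24")
from plant import hand_in; print(hand_in())
E
```

```text
the job is handed in; nothing more can be done
None
```

View pics/s24.png

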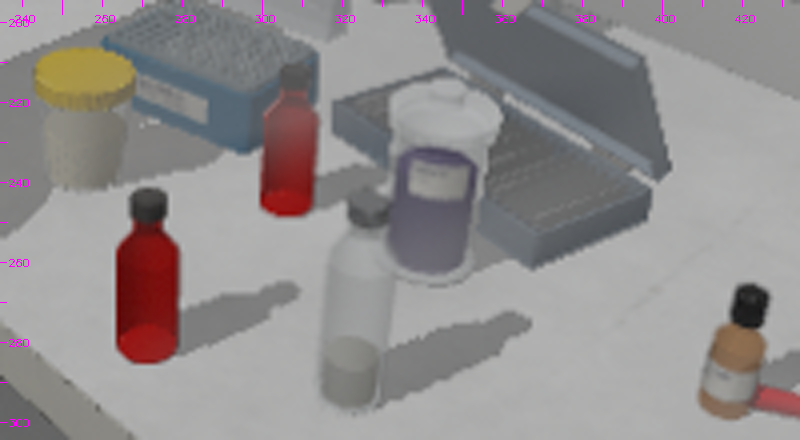

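I put one amber vial in the far nest and the other in the near nest. Each was slid in from the mouth until the rails pushed back with about 6–9 N, then released. I handed the job in at about 24 s.

**What the last pictures show:**
- **Vials:** both stand upright between their rails. The cap-to-hoop gap is about 3 mm at the far nest and 3.7 mm at the near one, against 2.75 mm when fully home. That puts both within about 1 mm of home.
- **Tray:** it looks level by eye in the side view; I did not measure the tilt.
- **Bystanders:** the cup, staining jar and clear vial appear unmoved from the first picture.
- **Robot:** the gripper was clear above the tray, touching nothing.

**Checks that disagreed:**
- The tool stopped 2–3 mm before the home position I had worked out at both nests. I put this down to the vials shifting slightly in the grip, because the pictures show them home.
- Predicted cap positions in the last wrist picture were off by about 3 mm, probably camera calibration, so I relied on the hoop gap.
- At the far vial I could not clearly see it touching the inner rail; it looked within 1–2 mm.

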